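# Break the seal of a clamped plaster mould with a wedge

### The arm

A 6-joint arm with a two-finger parallel gripper is mounted at the origin on the work surface; the furniture and walls round the work are solid. World frame = base frame: x ahead of the robot, y to its left, z up, the work surface at z = 0. Lengths are in m, angles in rad, forces in N, time in s.
With the tool pointing down it reaches from about 0.375 to 0.925 m from the base axis. Payload 5.7 kg.
Tool frame: the origin (TCP) lies at the very end of the fingers, on their centre line; the grasp point (between the pads) lies 19 mm behind it (hold_point_z is the distance from the TCP to the grasp point, in m); z points along the fingers, y is the direction in which the jaws open and shut (so a half turn about z gives the same grasp; the last joint's range is limited). The gripper opens to 85 mm and grips with 20 to 120 N. Pads are 22 mm wide; open, the fingers measure 114 mm over their backs; the gripper's body (76 mm by 85 mm) begins 54 mm behind the grasp point. The pads swing forward as they close: fully open they stand 13 mm farther back than shut.
Start: joints at [-0.115, 0.359, 1.51, -0, 1.272, -0.115], TCP at [0.6, -0, 0.231] pointing down, gripper open.
Joint ranges: [-2.97, 2.97], [-1.01, 2.36], [0.21, 2.38], [-0.96, 4.11], [0.2, 2.71], [-2.98, 2.98]. Speed limits (rad/s): [2.39, 2.39, 3.14, 3.14, 3.14, 3.14].

### API

Orientations are given as a unit quaternion [w, x, y, z].
In Python, from plant import state, grab_frame, job_done, hold_point_z gives the robot as it stands. The module is installed in compiled form; this text tells all that it offers.
- The arm moves only by the tool send_rows, never from a script. Its argument "rows" is a list that holds one entry, the list of rows, each a list of 4 numbers: the shift along the tool's x, y, z in cm, then the turn about the tool's z in degrees. A call has 1 to 12 rows; each row is the pose to reach, as a shift and turn from the pose commanded when the call began, along the tool's axes at that moment; what a row does not reach only later rows make up. A row lasts 1/10 s, in which the tool goes at most 50 mm and 8.59 degrees, less where a joint would pass 70% of its speed; a pose out of reach is approached as far as the arm can. A call with a gripper value outside its range is refused whole. "grip" is the finger opening in cm, from 0 to 8.54, set as the call begins (left out, the last holds). The fingers move at their own pace and stop on an object; "force" is the grip in N (left out, the last holds). Time passes only in rows, so rows that repeat a pose let the fingers close. It gives the time, the measured TCP pose, the force and the opening at its end, in the units of the state.
- state(): the state, without advancing time (a new reading comes with each control period).
- grab_frame(name): name is "scene" or "side" or "wrist"; returns a dict with "color" (480x640x3 uint8, blue, green, red), "intrinsics" (3x3 intrinsics, pixels), "rvec" (rotation vector, rad) and "tvec" (3), from world to camera coordinates, as OpenCV has them; the wrist camera has in their place "hand_eye" (4x4, takes a point from camera to tool coordinates, whose origin is the TCP and whose axes are the flange's). Camera axes: x right, y down, z forward; pixel columns grow to the right and rows downward; lengths in m; the calibration is good to about 2 mm. The wrist camera is an equidistant fisheye: a pixel r from the principal point sees the ray r / f radians off the axis. A picture is of the moment at which its call begins: read the wrist's pose just before it. There is no depth.
- job_done(): hands the job in, once; it reports no verdict.
The state is a dict: "time_s": time; "joint_positions": joint angles; "qvel": joint speeds; "tau": joint torques, N m; "position": TCP position; "tcp_rot": TCP orientation; "ft_force": force on the tool from outside, world axes, zero at the start; "wrist_torque": the same for the moment, N m; "finger_gap": finger opening in m.
Only numpy, scipy, OpenCV 4.12 (cv2) and the standard library are available. Lean on these libraries where they do the work, as an engineer would, in place of code of your own. Each camera call takes 0.05 s, during which the arm holds its last target.

### The job

The clay in the two-part plaster mould has firmed up and the mould is to be opened: first back the clamp's brass wing screw off by at least half a turn (anticlockwise seen from above, a part turn at a time), so that its foot stands clear of the mould. Then take the wooden wedge and push its thin end, flat side down, into the pry notch in the front of the seam until the upper half just lifts off the lower half: a gap of about 4 mm at its front edge, its back edge still down in its seat. Finish there, still holding the wedge in the gripper so that the wedge alone keeps the front propped open; leave the jar and the cups where they stand.

Things in the scene. Friction and masses are not known exactly. Their poses are not given: they have to be found in the camera images.
- mould_clamp: fixed clamp: plywood board 150 (x) x 200 (y) x 16 mm, on it the plaster lower mould half 130 x 110 x 42 mm, centred; two steel studs at y = +-78 mm (tops at 154 mm) carry a pale wooden cross bar 34 x 190 mm, from 120 to 140 mm above the worktable. Origin: under the board's centre, on the worktable. The notched front looks to -x, towards the robot; the wedge goes in towards +x. Seam at z = 58 mm
- notch_mouth (a point): pry notch in the top of the lower half, in the middle of its front face right below the seam: 36 mm wide (y), 8 mm high, 50 mm deep (towards +x), level floor; its roof is the flat underside of the upper half. The point is the middle of the floor's front edge: in the clamp's frame x = -65, y = 0, z = 50 mm; same axes as the clamp
- wing_screw (a joint): turn of the wing screw in rad; grows anticlockwise seen from above (undoing), and its spindle with the round foot then rises 12 mm per full turn. At 0 the foot is down on the upper half; it starts between 0 and 0.35 and stops at 6.5. Friction about 0.06 N m; it stays where it is left
- wing_grip (a point): grip point of the brass wing screw, on its upright axis over the middle of the cross bar, about 175 mm above the worktable at the start. The wing is an upright flat key, 60 mm long along this point's x, 9 mm thick along its y, from 22 mm below to 12 mm above the point; under it a collar 18 mm wide, and the cross bar's top 35 mm below the point. z up; the point turns and rises with the screw
- upper_half: loose upper half of the mould, an off-white plaster block 130 (x) x 110 (y) x 40 mm, about 0.6 kg, lying on the lower half under the screw's foot; origin: centre of its underside (the seam), axes as the clamp's. Two short pegs under its back part sit in sockets of the lower half and keep it from sliding, so it tips up about its back edge
- upper_front (a point): middle of the lower front edge of the upper half, right above the notch mouth; 8 mm above the notch floor when the mould is closed; its rise is the gap at the front
- upper_back (a point): middle of the lower back edge of the upper half; 58 mm above the worktable when closed
- wedge: brown hardwood wedge lying flat on the worktable, 160 (x) x 25 (y) x 18 mm, 60 g; origin: centre of its underside, z up. Tip to +x: the underside is flat, the upper face slopes from 18 mm thick at x = +34 mm down to 3 mm at the tip, x = +80 mm (about 18 degrees); the rest, x = -80 to +34 mm, is a straight handle to grip across its 25 mm width, well behind the slope
- wedge_tip (a point): middle of the lower edge of the wedge's thin end, x = +80 mm in the wedge's frame
- lidded_jar: bystander: brown clay jar without lid, 85 mm wide, 95 mm high, to the left of the clamp; origin under its centre
- tripod_small: bystander: clay cup on three feet, 80 mm wide, 66 mm high, to the right of the clamp; origin under its centre
- cup_low: bystander: small low clay cup, 57 mm wide, 31 mm high, to the right, by the foot of the drawing board; origin under its centre
- spindle: the screw's steel spindle with its round black foot, 32 mm wide, that presses on the middle of the upper half's top; origin: centre of the foot's underside, 98 mm above the worktable when screwed down; rises with the wing screw
Not all that is in view belongs to the job. What is shaped like the upper_half but black is not meant.

How it is judged:
On the way, in this order (a step that is already met when the one before it is completed fails the run):
1. the wing screw is backed off at least half a turn (value of joint wing_screw above 2.9 rad), for 0.2 s.
2. the wedge is held in the gripper, off the worktable (contact force between the fingers and wedge above 2 N and height (world z) of wedge above 0.03 m), for 0.2 s.
3. the wedge's thin end is in the notch (x of wedge_tip in the frame of notch_mouth above 0.008 m and z of wedge_tip in the frame of notch_mouth between -0.003 and 0.008 m and y of wedge_tip in the frame of notch_mouth between -0.018 and 0.018 m), for 0.1 s.
At the end, for the whole second after the job is handed in: Screw backed off (2.8 rad or more), its foot clear; gripper holds the wedge, tip 10 mm or more in the notch and carrying the upper half: front edge 2 to 7 mm above the seam, back edge within 3 mm below to 2 mm above, shifted under 6 mm; robot and screw do not touch it (z of upper_front in the frame of notch_mouth between 0.01 and 0.015 m and z of upper_back in the frame of mould_clamp between 0.055 and 0.06 m and x of upper_half in the frame of mould_clamp between -0.006 and 0.006 m and y of upper_half in the frame of mould_clamp between -0.006 and 0.006 m and x of wedge_tip in the frame of notch_mouth above 0.01 m and y of wedge_tip in the frame of notch_mouth between -0.018 and 0.018 m and contact force between wedge and upper_half above 0.5 N and contact force between the fingers and wedge above 2 N and contact force between each of the fingers, the arm, spindle and upper_half below 0.3 N and value of joint wing_screw above 2.8 rad); the arm keeps its last pose, push and grip.
It fails at once if the upper half is thrown up: its front edge more than 15 mm above the seam (z of upper_front in the frame of notch_mouth above 0.023 m).
It fails at once if the jar is moved more than 30 mm (distance of lidded_jar from where it was at the start of the episode above 0.03 m).
It fails at once if the tripod cup is moved more than 30 mm (distance of tripod_small from where it was at the start of the episode above 0.03 m).
It fails at once if the low cup is moved more than 30 mm (distance of cup_low from where it was at the start of the episode above 0.03 m).
It also fails if it takes over 69 s, if anything falls off the work surface, if the arm or the gripper's body presses on something with over 40 N, if the wrist force passes 120 N, or if a joint passes its speed limit or range.

## Working session

There is one attempt and no reset: what is moved stays moved. The work goes in short steps, Python scripts to look and compute and a tool call to move; the robot and the scene stay as the last step left them, time stands still between calls to the robot, and variables do not carry over. Pictures are saved under pics/ and viewed, and the job is handed in when it is done.

Besides the shell and the picture viewer there is one more tool, called after "Call:" by a JSON object that holds its "api" and its "payload", one argument or row to a line. send_rows: Moves the arm, as the interface text tells. Its arguments: {"type":"object","properties":{"rows":{"type":"array","items":{"type":"array","items":{"type":"array","items":{"type":"number"}}}},"grip":{"type":"number"},"force":{"type":"number"}},"required":["rows"]}

```bash
mkdir -p pics; ls
cat > h.py <<'E'
import numpy as np, cv2
from plant import state, grab_frame, job_done, hold_point_z
def save(name,fn):
    f=grab_frame(name); cv2.imwrite('pics/'+fn+'.png',f['color']); 
    import pickle; s=state(); pickle.dump((f,s),open('pics/'+fn+'.pkl','wb')); return f
E
python3 - <<'E'
from h import *
s=state(); print(s); print(hold_point_z if not callable(hold_point_z) else hold_point_z())
for n in ['scene','side','wrist']:
    f=save(n,n+'0'); print({k:v for k,v in f.items() if k!='color'})
E
```

```text
pics
{'time_s': 0.0, 'joint_positions': array([-1.15075762e-01,  3.59518409e-01,  1.51145644e+00,  2.03709033e-05,
        1.27245888e+00, -1.15101558e-01]), 'qvel': array([-0.00166717, -0.00159479,  0.00042223, -0.00045569, -0.00031573,
        0.00046252]), 'tau': array([ 1.96551155e-03, -5.27614331e+01, -2.78626120e+01, -6.37880498e-05,
        1.32890840e-02, -2.81424428e-05]), 'position': array([5.99322163e-01, 9.25293577e-05, 2.30436446e-01]), 'tcp_rot': array([-7.27405191e-04,  7.07099485e-01,  7.07113478e-01, -5.64236222e-04]), 'ft_force': array([-0.13591817,  0.95546165,  0.43426506]), 'wrist_torque': array([ 0.02734453, -0.03595839, -0.00241043]), 'finger_gap': 0.08604125413513274}
0.0187
{'intrinsics': array([[462.72303935,   0.        , 321.88447269],
       [  0.        , 462.72303935, 247.78847661],
       [  0.        ,   0.        ,   1.        ]]), 'rvec': array([ 0.86642823, -2.21294112,  1.41540569]), 'tvec': array([0.33807917, 0.21777246, 0.97471008])}
{'intrinsics': array([[445.67586455,   0.        , 313.30096291],
       [  0.        , 445.67586455, 240.97401512],
       [  0.        ,   0.        ,   1.        ]]), 'rvec': array([ 2.22138364,  0.06649298, -0.02267637]), 'tvec': array([-0.44523355,  0.09859302,  1.20451009])}
{'intrinsics': array([[371.64829954,   0.        , 320.70370221],
       [  0.        , 371.64829954, 237.22786454],
       [  0.        ,   0.        ,   1.        ]]), 'hand_eye': array([[-1.08142038e-04, -9.50751662e-01, -3.09953652e-01,
         7.94798902e-02],
       [ 9.99999779e-01,  1.00650648e-04, -6.57633113e-04,
        -5.54708492e-04],
       [ 6.56442811e-04, -3.09953654e-01,  9.50751440e-01,
        -1.43587412e-01],
       [ 0.00000000e+00,  0.00000000e+00,  0.00000000e+00,
         1.00000000e+00]])}
```

View pics/scene0.png

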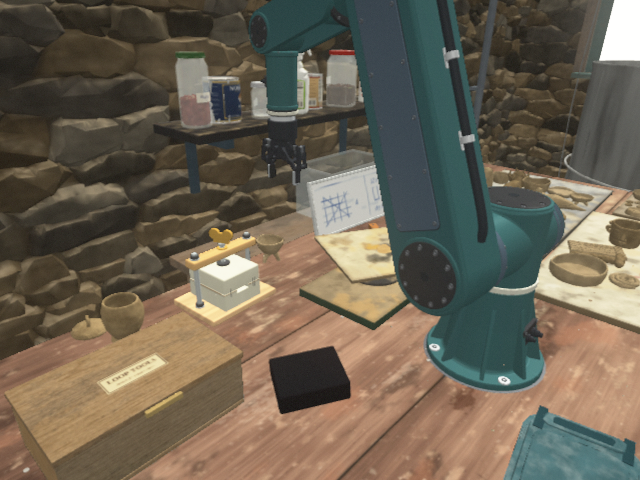

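View pics/side0.png

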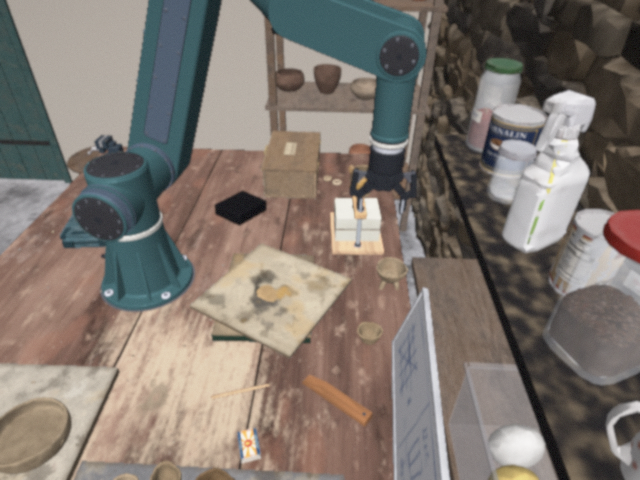

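View pics/wrist0.png

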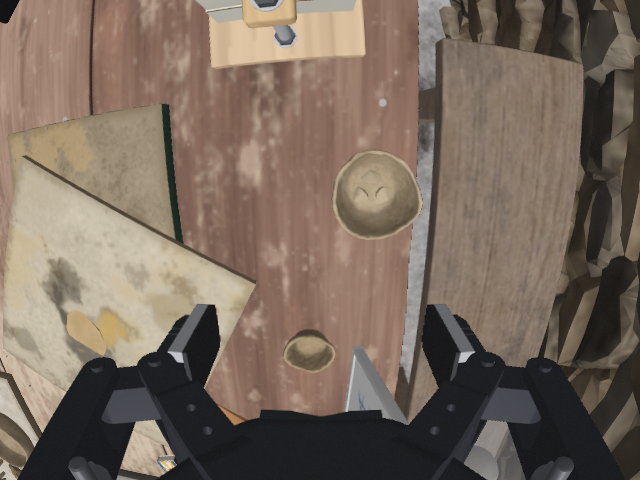

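The scene camera shows the clamp near (225,275) with the brass wing at (220,234). In the side view the clamp is at (357,235) and the wedge at (338,398). The wrist camera sees the clamp's right end at the top edge, the tripod cup at (377,195) and the low cup at (310,350). The black block is a decoy. I'll zoom in on the clamp and wedge.

Run:
```python
import cv2
a=cv2.imread('pics/scene0.png')[215:330,165:290]; b=cv2.imread('pics/side0.png')[165:265,315:415]; c=cv2.imread('pics/side0.png')[365:430,295:380]
cv2.imwrite('pics/za.png',cv2.resize(a,None,fx=6,fy=5.2*6/5.2,interpolation=cv2.INTER_CUBIC)[:600*2])
a=cv2.resize(a,(750,690))[:600]; cv2.imwrite('pics/za.png',a)
cv2.imwrite('pics/zb.png',cv2.resize(b,(600,600),interpolation=cv2.INTER_CUBIC))
cv2.imwrite('pics/zc.png',cv2.resize(c,(680,520),interpolation=cv2.INTER_CUBIC))
```

```text
(no output)
```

View pics/za.png

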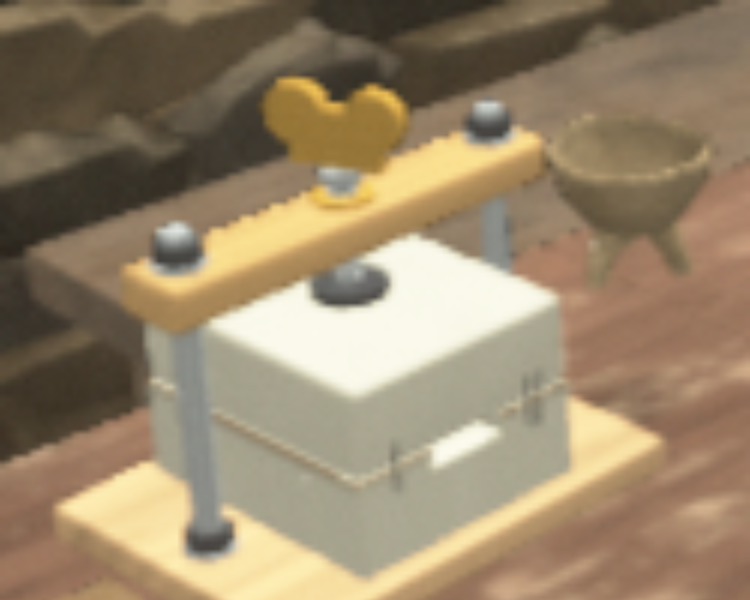

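View pics/zb.png

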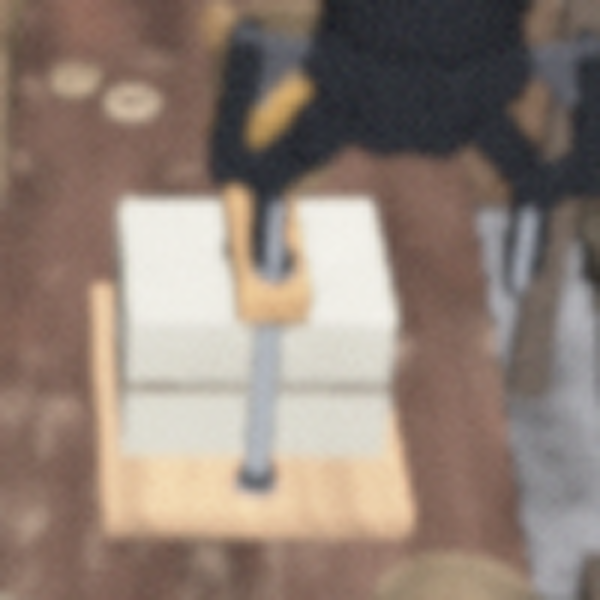

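View pics/zc.png

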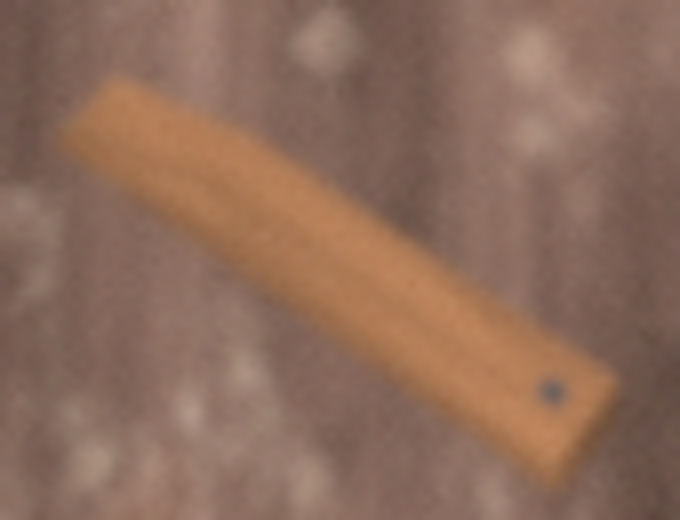

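```bash
cat > fit.py <<'E'
from h import *
import pickle
from scipy.optimize import least_squares
F={n:pickle.load(open(f'pics/{n}0.pkl','rb'))[0] for n in ['scene','side']}
def proj(n,P):
    f=F[n]; return cv2.projectPoints(np.array(P,float).reshape(-1,1,3),f['rvec'],f['tvec'],f['intrinsics'],None)[0].reshape(-1,2)
def place(q,P):
    c,s=np.cos(q[2]),np.sin(q[2]); P=np.array(P)/1000.
    return P@np.array([[c,s,0],[-s,c,0],[0,0,1]])+[q[0],q[1],0]
def fit(obs,x0,free_z=False):
    def r(q):
        return np.concatenate([(proj(n,place(q,[o[0] for o in l])+[0,0,q[3] if free_z else 0])-np.array([o[1] for o in l])).ravel() for n,l in obs.items()])
    s=least_squares(r,x0,loss='soft_l1'); return s.x, r(s.x).reshape(-1,2)
E
python3 - <<'E'
from fit import *
np.set_printoptions(precision=4,suppress=True)
S=lambda u,v:(165+u/6,215+v/6); D=lambda u,v:(315+u/6,165+v/6)
obs={'scene':[((-65,55,98),S(358,395)),((-65,55,58),S(360,485)),((-65,55,16),S(367,577)),((-65,-55,98),S(557,300)),((-65,-55,58),S(567,382)),((-65,-55,16),S(570,468)),((-75,-100,16),S(662,440)),((75,100,16),S(57,515))],
'side':[((-65,-55,98),D(127,327)),((65,-55,98),D(397,322)),((-65,-55,16),D(122,450)),((65,-55,16),D(390,452)),((-75,-100,16),D(103,525)),((75,-100,16),D(410,522))]}
for fz in (False,True):
    q,r=fit(obs,[0.6,0.25,0]+([0] if fz else []),fz); print(q,np.degrees(q[2])); print(r.round(1).tolist())
q,_=fit(obs,[0.6,0.25,0])
W=lambda u,v:(295+u/8,365+v/8)
ow={'side':[((80,-12.5,0),W(65,145)),((80,12.5,3),W(118,78)),((-80,12.5,18),W(615,375)),((-80,-12.5,18),W(558,470)),((80,-12.5,3),W(68,128))]}
w,r=fit(ow,[0.55,-.2,2.6]); print(w,np.degrees(w[2]),r.round(1).tolist())
# wing screen: scene
print(proj('scene',place(q,[(0,0,175),(0,0,187),(0,0,98)])), proj('side',place(q,[(0,0,175)])))
E
```

```text
[0.5602 0.2393 0.0663] 3.799387426516234
[[-0.9, -0.8], [0.0, -0.4], [0.2, -0.1], [1.2, -2.1], [0.2, -1.2], [0.4, -0.6], [0.6, -1.6], [-1.4, -2.3], [-0.5, -2.6], [0.1, -1.7], [-0.7, -0.1], [-1.5, -0.5], [-0.2, -3.2], [0.6, -2.7]]
[ 0.5623  0.2377  0.0641 -0.0048] 3.672368389926911
[[-0.9, 0.5], [0.1, 0.8], [0.3, 1.1], [1.2, -0.8], [0.3, 0.1], [0.5, 0.5], [0.6, -0.5], [-1.0, -1.2], [0.2, -0.9], [0.7, 0.0], [-0.1, 1.5], [-0.9, 1.2], [0.4, -1.5], [1.2, -1.0]]
[ 0.511  -0.3446  2.7372] 156.8322626419744 [[0.5, -1.6], [-11.6, 15.1], [-0.8, 5.8], [10.8, -16.5], [0.2, -0.3]]
[[220.9214 233.4202]
 [220.5238 228.6605]
 [223.3862 262.9203]] [[358.6334 183.5848]]
```

Call:
{"api": "send_rows", "payload": {
  "rows": [
    [[4, -1, -3, 0], [8, -2, -6, 0], [12, -3, -7, 0], [16, -4, -7, 0], [19, -4, -7, 0], [19, -4, -7, 0], [19, -4, -7, 0]]
  ]
}}

```text
time_s: 0.85
position: [0.5596, 0.1903, 0.3009]
tcp_rot: [0.0, 0.707, 0.708, -0.0]
ft_force: [-0.1, -0.2, 0.0]
finger_gap: 0.0856
```

Run:
```python
from h import *
s=state(); print(s['time_s'],s['position'],s['tcp_rot'],s['joint_positions'])
save('wrist','w1'); save('side','side1')
```

```text
0.85 [0.55964726 0.19027026 0.30091244] [ 1.09475114e-05  7.06502031e-01  7.07710839e-01 -4.99620443e-04] [ 2.11252970e-01  2.92839267e-01  1.43339003e+00 -5.68577876e-04
  1.41619003e+00  2.09631245e-01]
```

View pics/w1.png

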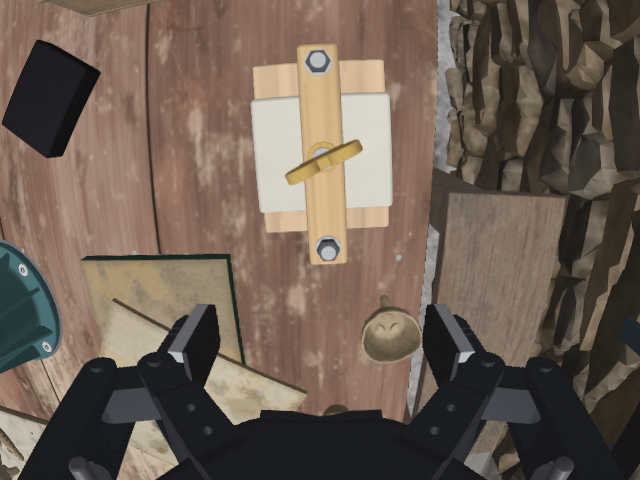

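```bash
cat >> h.py <<'E'
from scipy.spatial.transform import Rotation as R
def wpose(s,f):
    q=s['tcp_rot']; T=np.eye(4); T[:3,:3]=R.from_quat([q[1],q[2],q[3],q[0]]).as_matrix(); T[:3,3]=s['position']; return T@f['hand_eye']
def wproj(P,s,f):
    T=np.linalg.inv(wpose(s,f)); p=np.atleast_2d(P)@T[:3,:3].T+T[:3,3]
    K=f['intrinsics']; rr=np.hypot(p[:,0],p[:,1]); th=np.arctan2(rr,p[:,2]); k=K[0,0]*th/np.maximum(rr,1e-9)
    return np.c_[K[0,2]+k*p[:,0],K[1,2]+k*p[:,1]]
def wray(uv,s,f):
    T=wpose(s,f); K=f['intrinsics']; d=(np.array(uv,float)-K[:2,2])/K[0,0]; th=np.hypot(*d); v=np.r_[d*np.sin(th)/th,np.cos(th)]
    return T[:3,3],T[:3,:3]@v
def wplane(uv,z,s,f):
    o,v=wray(uv,s,f); return o+v*(z-o[2])/v[2]
E
python3 - <<'E'
import cv2
a=cv2.imread('pics/w1.png')
cv2.imwrite('pics/z1.png',cv2.resize(a[30:270,235:410],None,fx=2.5,fy=2.5,interpolation=cv2.INTER_CUBIC))
cv2.imwrite('pics/z2.png',cv2.resize(a[130:195,275:375],None,fx=8,fy=8,interpolation=cv2.INTER_CUBIC))
cv2.imwrite('pics/z3.png',cv2.resize(cv2.imread('pics/side1.png')[365:430,295:380],None,fx=8,fy=8,interpolation=cv2.INTER_CUBIC))
E
```

```text
(no output)
```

View pics/z1.png

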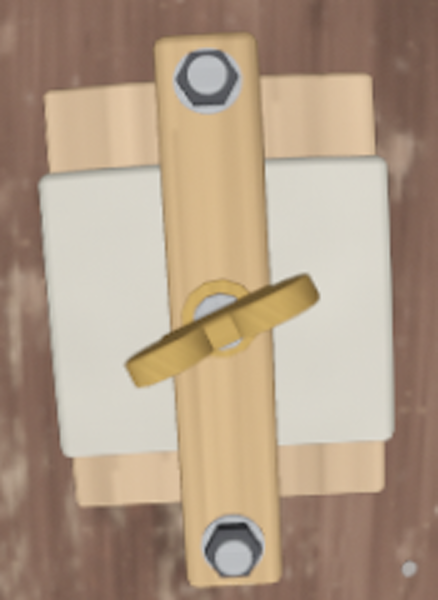

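View pics/z2.png

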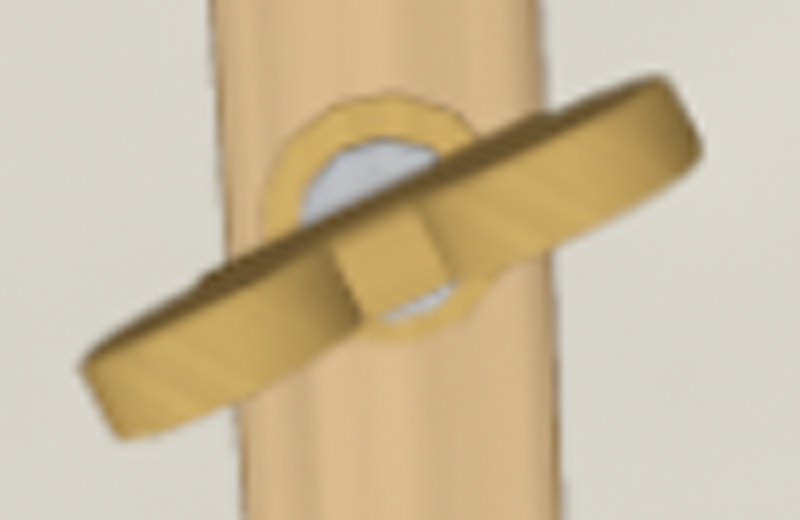

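View pics/side1.png

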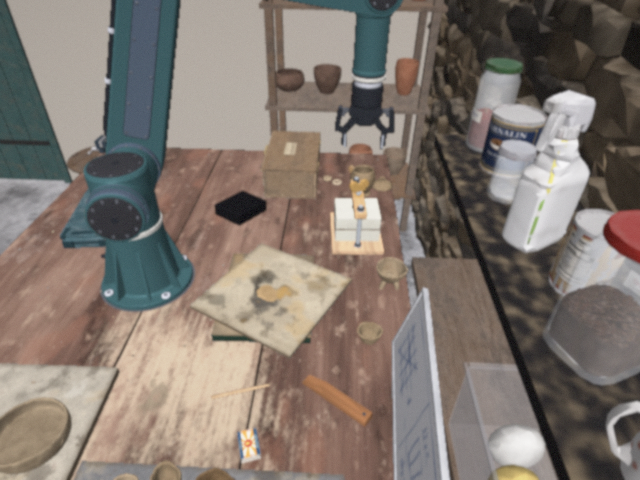

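Run:
```python
from fit import *
np.set_printoptions(precision=4,suppress=True)
f,s=pickle.load(open('pics/w1.pkl','rb'))
Z=lambda u,v:(235+u/2.5,30+v/2.5)
ob=[((-65,55,98),Z(40,175)),((65,55,98),Z(387,157)),((65,-55,98),Z(394,440)),((-65,-55,98),Z(66,458)),((-75,100,16),Z(45,92)),((75,100,16),Z(372,74)),((75,-100,16),Z(384,491)),((-75,-100,16),Z(78,506)),((-17,95,140),Z(155,38)),((17,95,140),Z(253,34)),((17,-95,140),Z(282,582)),((-17,-95,140),Z(190,586))]
for fz in (0,1):
    def r(q): return (wproj(place(q,[o[0] for o in ob])+[0,0,q[3] if fz else 0],s,f)-np.array([o[1] for o in ob])).ravel()
    q=least_squares(r,[.56,.238,.06]+([0] if fz else []),loss='soft_l1').x; print(q,np.degrees(q[2]),r(q).reshape(-1,2).round(1).tolist())
for z in (.175,.180,.187):
    a=wplane((287.9,180.2),z,s,f);b=wplane((360,144),z,s,f); print(z,(a+b)/2,np.linalg.norm(a-b),np.degrees(np.arctan2(*(b-a)[1::-1])))
# triangulate wing centre with scene: lobes centres
f0=F['scene'];Rm=cv2.Rodrigues(f0['rvec'])[0];o0=-Rm.T@f0['tvec']
# wing in scene: both lobes extent centre x ~336 -> px
for uv in [(165+336/6,215+125/6)]:
    d=Rm.T@np.linalg.inv(f0['intrinsics'])@np.r_[uv,1]
    o1,v1=wray((324,162),s,f)
    t=np.linalg.lstsq(np.c_[d,-v1],o1-o0,rcond=None)[0]; print(o0+d*t[0],o1+v1*t[1])
W=lambda u,v:(295+u/8,365+v/8)
ow={'side':[((80,12.5,0),W(65,145)),((80,-12.5,3),W(118,78)),((-80,-12.5,18),W(615,375)),((-80,12.5,18),W(558,470)),((80,12.5,3),W(68,128))]}
w,r=fit(ow,[0.55,-.2,2.6]); print(w,np.degrees(w[2]),r.round(1).tolist())
```

```text
[0.5614 0.2381 0.0559] 3.2046342959360223 [[-1.1, -0.3], [0.8, -0.8], [0.9, 0.9], [-1.7, 0.8], [-0.7, -0.8], [0.4, -0.9], [0.5, 0.4], [-0.2, 0.9], [-1.0, -0.9], [2.3, -1.6], [0.8, 1.7], [-0.7, 2.1]]
[ 0.5615  0.2378  0.0559 -0.0048] 3.201253330084817 [[-0.1, 0.2], [-0.0, -0.2], [0.0, 0.0], [-0.9, -0.2], [0.1, -0.0], [-0.2, -0.0], [-0.1, -0.5], [0.4, -0.1], [-0.5, 0.6], [2.1, -0.1], [0.5, -0.1], [-0.4, 0.3]]
0.175 [0.5611 0.2384 0.175 ] 0.05884744566697943 27.066129134391236
0.18 [0.5611 0.239  0.18  ] 0.05775533663041388 27.066129134391186
0.187 [0.561  0.2398 0.187 ] 0.056226383979222194 27.06612913439114
[0.5619 0.2385 0.168 ] [0.5614 0.2376 0.1681]
[ 0.5113 -0.342   2.4955] 142.98154578572274 [[-0.7, -0.8], [0.3, -0.8], [0.6, 2.4], [0.4, -0.4], [-1.1, 0.5]]
```

Call:
{"api": "send_rows", "payload": {
  "rows": [
    [[2, 0.1, 0, 8.5], [4.8, 0.2, 0, 17], [4.8, 0.2, 1, 25.5], [4.8, 0.2, 3, 34], [4.8, 0.2, 5, 42.5], [4.8, 0.2, 7, 51], [4.8, 0.2, 8, 59.5], [4.8, 0.2, 9, 63], [4.8, 0.2, 9, 63]]
  ],
  "grip": 5.0,
  "force": 50
}}

```text
time_s: 1.85
position: [0.5612, 0.2362, 0.2096]
tcp_rot: [0.0, 0.973, 0.232, -0.002]
ft_force: [0.6, -0.5, -0.6]
finger_gap: 0.05
```

Run:
```python
from h import *
s=state(); print(s['time_s'],s['position'],s['tcp_rot'],s['joint_positions'])
save('wrist','w2')
```

```text
1.85 [0.56124013 0.23616142 0.20956207] [ 2.31639570e-04  9.72636485e-01  2.32325196e-01 -1.79396014e-03] [ 2.85071103e-01  3.92818837e-01  1.51372374e+00 -2.97460372e-04
  1.23865686e+00  1.38702893e+00]
```

View pics/w2.png

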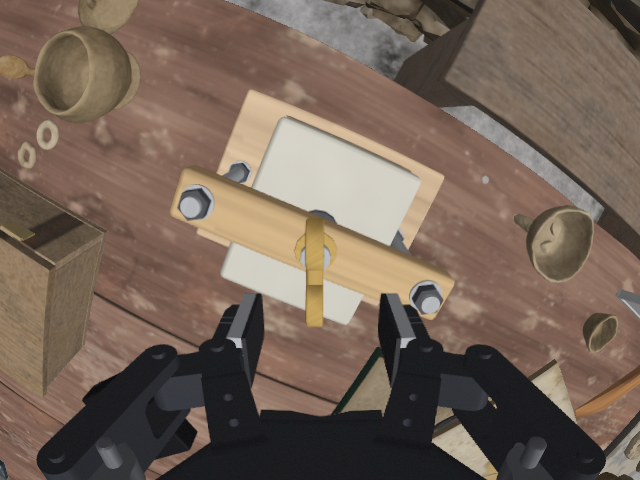

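Run:
```python
from h import *
import pickle
f,s=pickle.load(open('pics/w2.pkl','rb'))
a=np.radians(27.07);d=np.array([np.cos(a),np.sin(a),0])
for c in [(.5611,.2384,.176),(.5615,.238,.176)]:
  print(wproj([np.array(c)-.028*d,np.array(c)+.028*d,c],s,f).round(1).tolist())
img=f['color'];hsv=cv2.cvtColor(img,cv2.COLOR_BGR2HSV)
print(wproj(s['position']+np.array([0,0,-.02]),s,f))
T=wpose(s,f)
q=s['tcp_rot'];Rm=R.from_quat([q[1],q[2],q[3],q[0]]).as_matrix();print(Rm.round(3))
cv2.imwrite('pics/z4.png',cv2.resize(img[200:340,250:390],None,fx=4,fy=4))
```

```text
[[317.9, 320.4], [317.5, 222.9], [317.7, 274.4]]
[[318.9, 320.1], [318.5, 222.5], [318.7, 274.1]]
[[321.51865296 286.93215906]]
[[ 0.891  0.454 -0.002]
 [ 0.454 -0.891 -0.001]
 [-0.002 -0.    -1.   ]]
```

View pics/z4.png

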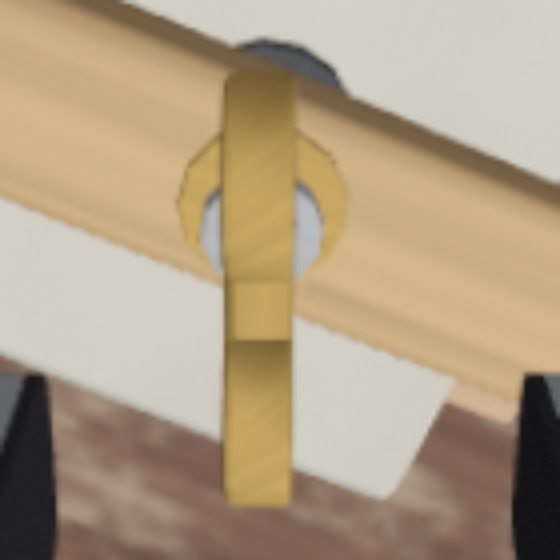

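Call:
{"api": "send_rows", "payload": {
  "rows": [
    [[0, -0.1, 1, 0], [0, -0.2, 2.0, 0], [0, -0.2, 3, 0], [0, -0.2, 4, 0], [0, -0.2, 5.0, 0], [0, -0.2, 5.3, 0], [0, -0.2, 5.3, 0], [0, -0.2, 5.3, 0]]
  ]
}}

```text
time_s: 2.7
position: [0.5613, 0.2399, 0.1585]
tcp_rot: [-0.0, 0.972, 0.233, 0.0]
ft_force: [-0.6, -1.2, 0.3]
finger_gap: 0.05
```

Run:
```python
from h import *
s=state(); print(s['time_s'],s['position'],s['tcp_rot'],s['joint_positions'])
f=save('wrist','w3')
```

```text
2.7 [0.56130857 0.23986327 0.15846625] [-2.16322578e-05  9.72357591e-01  2.33496663e-01  1.52551557e-04] [2.90709388e-01 4.44260940e-01 1.56918823e+00 2.92372414e-05
 1.12783646e+00 1.39014877e+00]
```

View pics/w3.png

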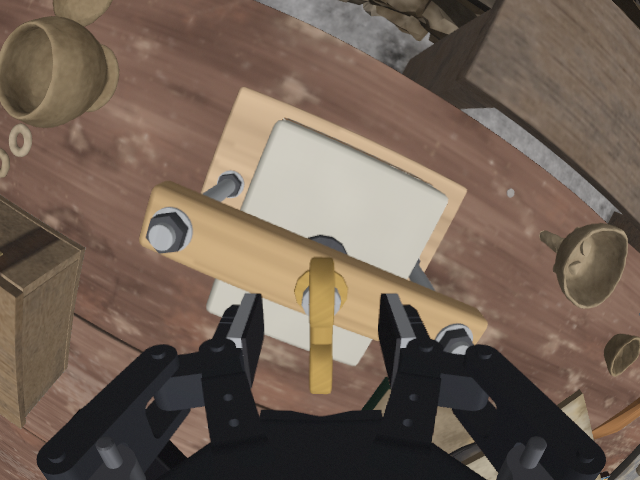

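The wing is centred between the fingers at (321,325) and lines up with them, so I'll close on it.

Call:
{"api": "send_rows", "payload": {
  "rows": [
    [[0, 0, 0, 0], [0, 0, 0, 0], [0, 0, 0, 0], [0, 0, 0, 0], [0, 0, 0, 0], [0, 0, 0, 0]]
  ],
  "grip": 0,
  "force": 60
}}

```text
time_s: 3.35
position: [0.5613, 0.2399, 0.1587]
tcp_rot: [-0.0, 0.972, 0.233, 0.0]
ft_force: [-1.1, 0.0, 4.4]
finger_gap: 0.0082
```

Call:
{"api": "send_rows", "payload": {
  "rows": [
    [[0, 0, -0.02, -6], [0, 0, -0.045, -13], [0, 0, -0.07, -21], [0, 0, -0.1, -29], [0, 0, -0.12, -37], [0, 0, -0.15, -45], [0, 0, -0.18, -53], [0, 0, -0.2, -61], [0, 0, -0.23, -69], [0, 0, -0.26, -77], [0, 0, -0.28, -85], [0, 0, -0.28, -85]]
  ]
}}

```text
time_s: 4.55
position: [0.5612, 0.2399, 0.1615]
tcp_rot: [0.0, 0.558, 0.83, 0.0]
ft_force: [-2.2, -0.0, 5.6]
finger_gap: 0.008
```

Call:
{"api": "send_rows", "payload": {
  "rows": [
    [[0, 0, -0.03, -8], [0, 0, -0.05, -16], [0, 0, -0.08, -24], [0, 0, -0.11, -32], [0, 0, -0.13, -40], [0, 0, -0.16, -48], [0, 0, -0.19, -56], [0, 0, -0.21, -64], [0, 0, -0.24, -72], [0, 0, -0.27, -80], [0, 0, -0.29, -88], [0, 0, -0.32, -95]]
  ]
}}

```text
time_s: 5.75
position: [0.5612, 0.2398, 0.1647]
tcp_rot: [0.0, -0.236, 0.972, 0.0]
ft_force: [-0.9, -0.7, 4.9]
finger_gap: 0.0077
```

Call:
{"api": "send_rows", "payload": {
  "rows": [
    [[0, 0, -0.03, -8], [0, 0, -0.05, -15], [0, 0, -0.07, -20], [0, 0, -0.07, -20], [0, 0, -0.07, -20]]
  ]
}}

```text
time_s: 6.25
position: [0.5612, 0.2398, 0.1654]
tcp_rot: [0.0, -0.398, 0.918, -0.0]
ft_force: [-0.9, 0.5, 5.4]
finger_gap: 0.0082
```

Run:
```python
from h import *
s=state(); print(s['time_s'],s['position'],s['tcp_rot'],s['joint_positions'],s['finger_gap'])
f=save('wrist','w4');f=save('side','side4');f=save('scene','scene4')
cv2.imwrite('pics/z5.png',np.hstack([cv2.resize(cv2.imread('pics/scene4.png')[215:315,165:290],(400,320)),cv2.resize(cv2.imread('pics/side4.png')[165:265,305:415],(400,320))]))
```

```text
6.25 [0.5611803  0.23981772 0.16536207] [ 1.60558607e-04 -3.97649169e-01  9.17537526e-01 -3.09291366e-05] [ 2.90728765e-01  4.36677347e-01  1.56254339e+00 -2.58947563e-05
  1.14204575e+00 -2.09796343e+00] 0.00815464215161993
```

View pics/z5.png

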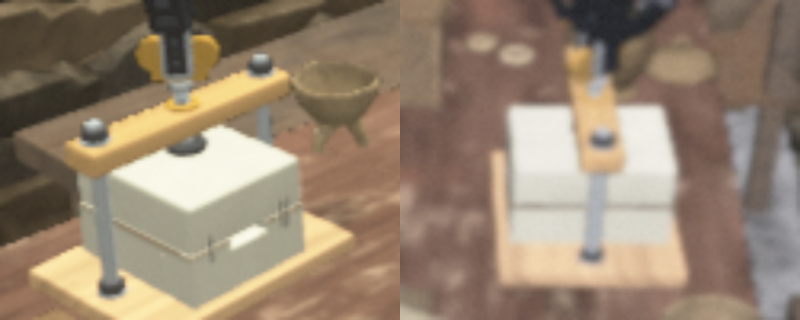

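View pics/w4.png

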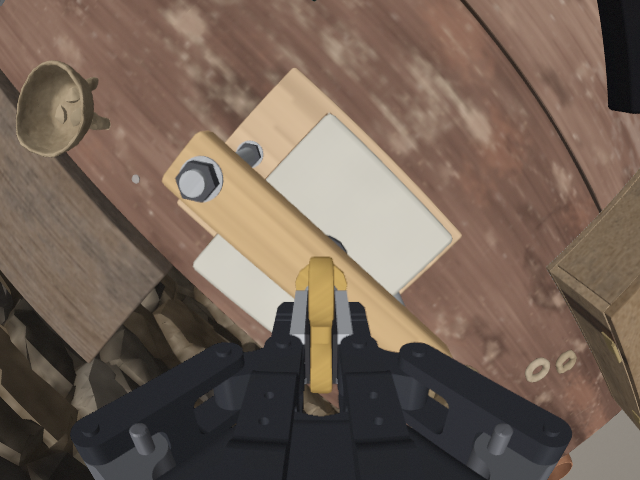

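Call:
{"api": "send_rows", "payload": {
  "rows": [
    [[0, 0, 0, 0], [0, 0, 0, 0], [0, 0, 0, 0], [0, 0, 0, 0], [0, 0, -1.5, 0], [0, 0, -4, 0], [0, 0, -8, 0], [0, 0, -12, 0], [0, 0, -12, 8], [0, 0, -12, 16], [0, 0, -12, 24], [0, 0, -12, 32]]
  ],
  "grip": 5
}}

```text
time_s: 7.6
position: [0.561, 0.2397, 0.2849]
tcp_rot: [-0.0, -0.127, 0.992, -0.0]
ft_force: [0.4, -1.1, -0.2]
finger_gap: 0.0498
```

Run:
```python
from h import *
s=state(); print(s['time_s'],s['position'],s['tcp_rot'],s['joint_positions'],s['finger_gap'])
f=save('wrist','w5');f=save('side','side5');f=save('scene','scene5')
cv2.imwrite('pics/z6.png',np.hstack([cv2.resize(cv2.imread('pics/scene5.png')[215:315,165:290],(400,320)),cv2.resize(cv2.imread('pics/side5.png')[165:265,305:415],(400,320))]))
```

```text
7.6 [0.56097853 0.2397407  0.28494196] [-7.34012889e-05 -1.27485417e-01  9.91840442e-01 -3.84651025e-06] [ 2.90678001e-01  3.31800951e-01  1.41558475e+00  1.64648922e-05
  1.39435306e+00 -1.53578781e+00] 0.04978482107866148
```

View pics/z6.png

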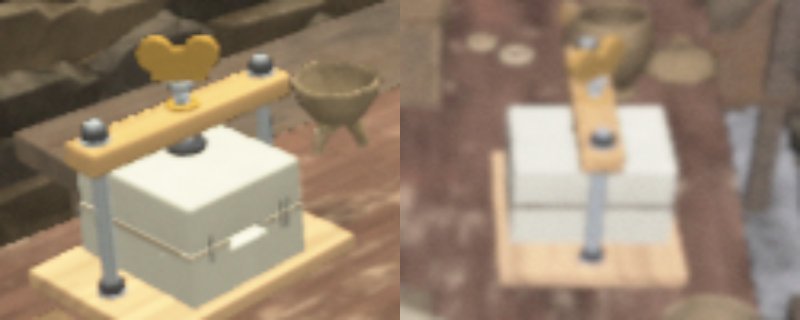

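View pics/w5.png

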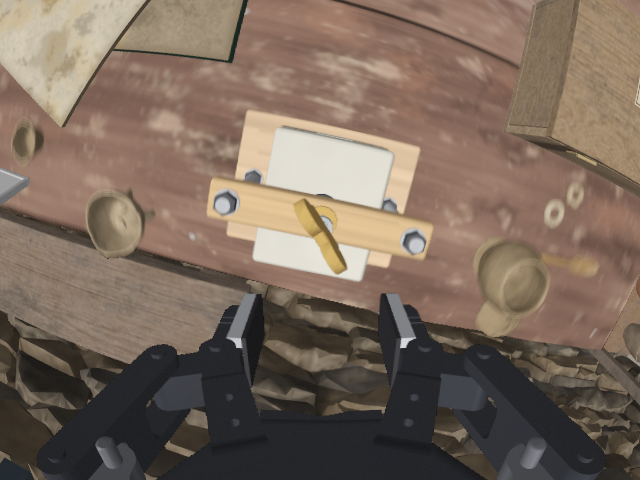

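```bash
cat >> h.py <<'E'
def shift(target,phi=None):
    s=state(); q=s['tcp_rot']; Rm=R.from_quat([q[1],q[2],q[3],q[0]]).as_matrix()
    d=Rm.T@(np.array(target)-s['position'])*100; ph=np.degrees(np.arctan2(Rm[1,1],Rm[0,1]))
    print('t',s['time_s'],'pos',s['position'].round(4),'phi',ph.round(2),'shift cm',d.round(3),'turn',None if phi is None else round((ph-phi+180)%360-180,2),'ft',s['ft_force'].round(1))
E
python3 - <<'E'
from h import *
shift([.5153,-.345,.22],53)
E
```

```text
t 7.75 pos [0.561  0.2397 0.2848] phi 105.16 shift cm [ 19.697 -55.243   6.489] turn 52.16 ft [ 0.9  0.1 -0.5]
```

Call:
{"api": "send_rows", "payload": {
  "rows": [
    [[0.8, -2.2, 0, 4], [2.2, -6.2, 0, 9], [3.8, -10.7, 0, 14], [5.4, -15.2, 0, 19], [7, -19.7, 0, 24], [8.6, -24.2, 0, 29], [10.2, -28.7, 0, 34], [11.8, -33.2, 0, 39], [13.4, -37.7, 1, 43], [15, -42.2, 2.5, 47], [16.5, -46.4, 4.5, 50], [17.6, -49.5, 5.5, 52]]
  ]
}}

```text
time_s: 8.95
position: [0.518, -0.2864, 0.2284]
tcp_rot: [-0.001, 0.317, 0.948, -0.0]
ft_force: [-0.8, 0.7, -0.1]
finger_gap: 0.05
```

Run:
```python
from h import *
shift([.5153,-.345,.22],53)
s=state(); print(s['joint_positions'])
f=save('wrist','w6')
```

```text
t 8.95 pos [ 0.518  -0.2864  0.2284] phi 53.03 shift cm [-3.304 -4.841  0.837] turn 0.03 ft [-0.8  0.7 -0.1]
[-6.21398249e-01  3.50621677e-01  1.53073608e+00 -6.23256620e-04
  1.26162702e+00 -1.54676678e+00]
```

View pics/w6.png

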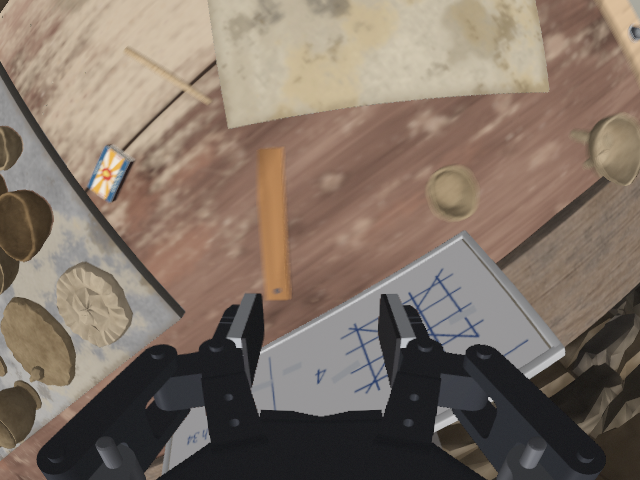

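Run:
```python
from h import *
f=save('wrist','w7'); shift([.5153,-.345,.22],53)
cv2.imwrite('pics/z7.png',cv2.resize(f['color'][140:310,240:310],None,fx=3.5,fy=3.5,interpolation=cv2.INTER_CUBIC))
```

```text
t 9.05 pos [ 0.5179 -0.2879  0.228 ] phi 52.93 shift cm [-3.238 -4.715  0.801] turn -0.07 ft [0.1 1.2 0.2]
```

View pics/z7.png

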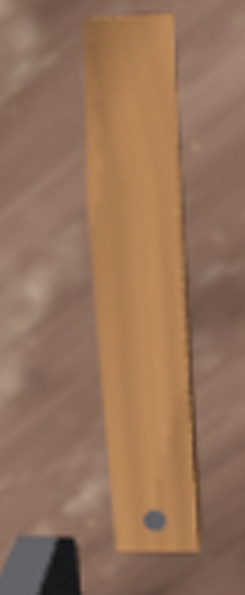

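Run:
```python
from fit import *
np.set_printoptions(precision=4,suppress=True)
Z=lambda u,v:(240+u/3.5,140+v/3.5)
f,s=pickle.load(open('pics/w7.pkl','rb'))
ob=[((80,12.5,3),Z(86,15)),((80,-12.5,3),Z(174,12)),((-80,12.5,18),Z(115,552)),((-80,-12.5,18),Z(199,552))]
W=lambda u,v:(295+u/8,365+v/8)
ow=[((80,12.5,0),W(65,145)),((80,-12.5,3),W(118,78)),((-80,-12.5,18),W(615,375)),((-80,12.5,18),W(558,470))]
for fz in (0,1,2):
    def r(q):
        dz=[0,0,q[3] if fz else 0]
        a=(wproj(place(q,[o[0] for o in ob])+dz,s,f)-np.array([o[1] for o in ob])).ravel()
        b=(proj('side',place(q,[o[0] for o in ow])+dz)-np.array([o[1] for o in ow])).ravel()
        return np.r_[a,b] if fz==2 else a
    q=least_squares(r,[.511,-.342,2.5]+([0] if fz else []),loss='soft_l1').x; print(q,np.degrees(q[2]),r(q).reshape(-1,2).round(1).tolist())
    print('grip point',place(q,[(-5,0,9)]))
    shift(place(q,[(-5,0,9)])[0]*[1,1,0]+[0,0,.12],np.degrees(q[2])-90)
```

```text
[ 0.5108 -0.3348  2.5238] 144.60315184760879 [[0.1, 0.3], [-0.0, -0.1], [0.4, 0.1], [-0.4, -0.3]]
grip point [[ 0.5149 -0.3377  0.009 ]]
t 9.05 pos [ 0.5179 -0.2879  0.228 ] phi 52.93 shift cm [-2.781 -4.138 10.801] turn -1.68 ft [0.1 1.2 0.2]
[ 0.5107 -0.3346  2.5238  0.0006] 144.6011778067192 [[0.1, 0.2], [-0.0, -0.2], [0.4, 0.2], [-0.4, -0.1]]
grip point [[ 0.5148 -0.3375  0.009 ]]
t 9.05 pos [ 0.5179 -0.2879  0.228 ] phi 52.93 shift cm [-2.766 -4.131 10.801] turn -1.67 ft [0.1 1.2 0.2]
[ 0.5115 -0.3364  2.5222 -0.0056] 144.51370102396461 [[0.2, 1.4], [-0.3, 1.1], [0.1, -1.1], [-1.0, -1.4], [-0.9, -0.7], [-0.2, -0.8], [0.8, 0.5], [0.9, -2.2]]
grip point [[ 0.5155 -0.3393  0.009 ]]
t 9.05 pos [ 0.5179 -0.2879  0.228 ] phi 52.93 shift cm [-2.929 -4.227 10.801] turn -1.59 ft [0.1 1.2 0.2]
```

Call:
{"api": "send_rows", "payload": {
  "rows": [
    [[-1, -1.5, 2, -1], [-2.5, -3.5, 5, -1.6], [-2.8, -4.1, 9, -1.6], [-2.8, -4.1, 13, -1.6], [-2.8, -4.1, 16, -1.6], [-2.8, -4.1, 17.5, -1.6], [-2.8, -4.1, 17.5, -1.6], [-2.8, -4.1, 17.5, -1.6]]
  ]
}}

```text
time_s: 9.85
position: [0.5178, -0.3337, 0.0561]
tcp_rot: [0.001, 0.303, 0.953, -0.0]
ft_force: [0.6, 1.0, -0.0]
finger_gap: 0.0498
```

Run:
```python
from h import *
f=save('wrist','w8'); shift([.5149,-.3377,.003],54.6)
```

```text
t 9.9 pos [ 0.5182 -0.3341  0.0567] phi 54.67 shift cm [ 0.076 -0.481  5.369] turn 0.07 ft [ 0.1 -0.5 -0.1]
```

View pics/w8.png

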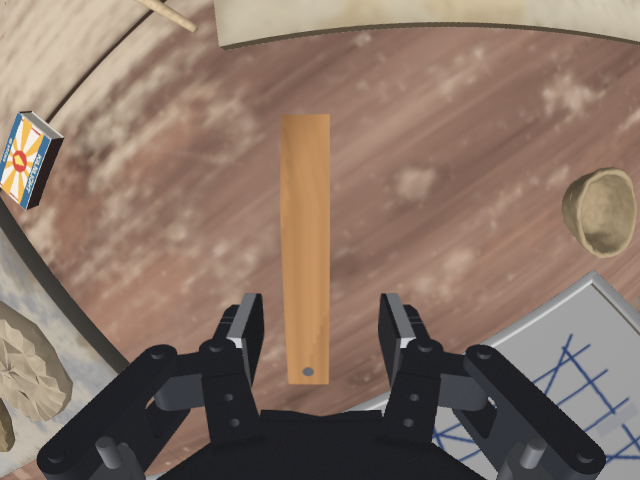

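Run:
```python
from fit import *
np.set_printoptions(precision=4,suppress=True)
f,s=pickle.load(open('pics/w8.pkl','rb'))
ob=[((80,12.5,3),(281.3,114.5)),((80,-12.5,3),(330,114)),((-80,12.5,18),(289,384)),((-80,-12.5,18),(328.5,384))]
for fz in (0,1):
    def r(q):
        dz=[0,0,q[3] if fz else 0]
        return (wproj(place(q,[o[0] for o in ob])+dz,s,f)-np.array([o[1] for o in ob])).ravel()
    q=least_squares(r,[.511,-.342,2.5]+([0] if fz else [])).x; print(q,np.degrees(q[2]),r(q).reshape(-1,2).round(1).tolist())
    shift(place(q,[(-5,0,9)])[0]*[1,1,0]+[0,0,.003],np.degrees(q[2])-90)
```

```text
[ 0.511  -0.3389  2.527 ] 144.78381455373886 [[0.4, 0.1], [-0.4, 0.0], [-0.0, -0.2], [0.0, 0.1]]
t 9.9 pos [ 0.5182 -0.3341  0.0567] phi 54.67 shift cm [-0.179 -0.805  5.37 ] turn -0.12 ft [ 0.1 -0.5 -0.1]
[ 0.511  -0.3389  2.5269  0.0002] 144.78310870278537 [[0.4, -0.0], [-0.4, -0.0], [-0.0, -0.1], [0.1, 0.2]]
t 9.9 pos [ 0.5182 -0.3341  0.0567] phi 54.67 shift cm [-0.175 -0.805  5.37 ] turn -0.12 ft [ 0.1 -0.5 -0.1]
```

Call:
{"api": "send_rows", "payload": {
  "rows": [
    [[-0.1, -0.6, 1, 0], [-0.1, -0.6, 1.5, 0], [-0.1, -0.6, 1.5, 0], [-0.1, -0.6, 1.5, 0], [-0.1, -0.6, 1.5, 0]]
  ]
}}

```text
time_s: 10.4
position: [0.5143, -0.339, 0.0402]
tcp_rot: [0.0, 0.304, 0.953, -0.0]
ft_force: [-1.2, -0.6, 0.4]
finger_gap: 0.0501
```

Run:
```python
from h import *
shift([.5151,-.3418,.003],54.7)
f=save('wrist','w9'); shift([.5151,-.3418,.003],54.7)
cv2.imwrite('pics/z9.png',f['color'][60:440,220:420])
```

```text
t 10.4 pos [ 0.5143 -0.339   0.0402] phi 54.6 shift cm [-0.229 -0.176  3.716] turn -0.1 ft [-1.2 -0.6  0.4]
t 10.45 pos [ 0.5143 -0.339   0.0402] phi 54.6 shift cm [-0.223 -0.178  3.718] turn -0.1 ft [-0.7  0.4 -0.2]
```

View pics/z9.png

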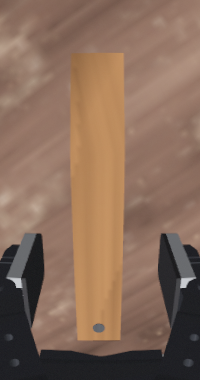

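Call:
{"api": "send_rows", "payload": {
  "rows": [
    [[-0.1, -0.1, 1, 0], [-0.2, -0.13, 2, 0], [-0.2, -0.13, 3, 0], [-0.2, -0.13, 3.5, 0], [-0.2, -0.13, 3.7, 0], [-0.2, -0.13, 3.7, 0], [-0.2, -0.13, 3.7, 0]]
  ]
}}

```text
time_s: 11.15
position: [0.5152, -0.3413, 0.0031]
tcp_rot: [0.0, 0.304, 0.953, -0.0]
ft_force: [0.2, 0.3, -0.6]
finger_gap: 0.05
```

Call:
{"api": "send_rows", "payload": {
  "rows": [
    [[0, 0, 0, 0], [0, 0, 0, 0], [0, 0, 0, 0], [0, 0, 0, 0], [0, 0, 0, 0], [0, 0, 0, 0]]
  ],
  "grip": 0,
  "force": 80
}}

```text
time_s: 11.75
position: [0.5154, -0.3415, 0.0038]
tcp_rot: [0.0, 0.304, 0.953, -0.0]
ft_force: [-1.4, -0.2, 6.7]
finger_gap: 0.0231
```

Call:
{"api": "send_rows", "payload": {
  "rows": [
    [[0, 0, -0.5, 0], [0, 0, -2, 0], [0, 0, -5, 0], [0, 0, -9, 0], [0, 0, -13, 0], [0, 0, -15, 0], [0, 0, -15, 0]]
  ]
}}

```text
time_s: 12.45
position: [0.5172, -0.3429, 0.1578]
tcp_rot: [0.004, 0.304, 0.953, -0.002]
ft_force: [0.6, -0.6, -1.1]
finger_gap: 0.023
```

Run:
```python
from h import *
import pickle
f,s=pickle.load(open('pics/w1.pkl','rb'))
for uv in [(42,41),(100,72),(50,158),(3,125)]: print(uv,wplane(uv,.04,s,f).round(3))
shift([.3818,.2276,.15],-86.7)
f=save('wrist','w10')
print(state()['finger_gap'])
```

```text
(42, 41) [0.194 0.407 0.04 ]
(100, 72) [0.294 0.345 0.04 ]
(50, 158) [0.202 0.246 0.04 ]
(3, 125) [0.108 0.304 0.04 ]
t 12.45 pos [ 0.5172 -0.3429  0.1578] phi 54.61 shift cm [44.091 38.663  0.403] turn 141.31 ft [ 0.6 -0.6 -1.1]
0.022981801498170865
```

View pics/w10.png

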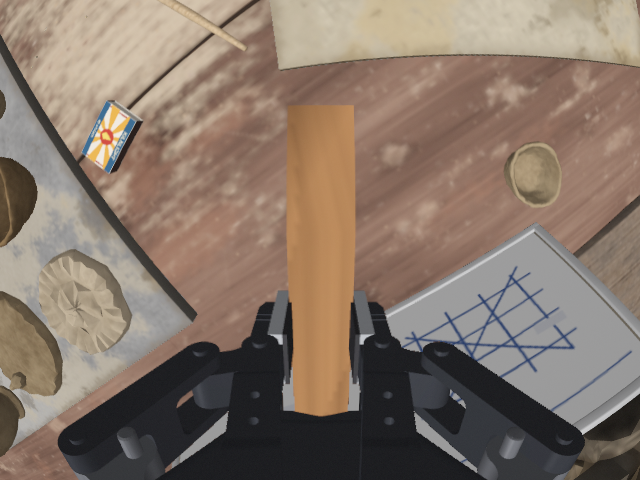

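Call:
{"api": "send_rows", "payload": {
  "rows": [
    [[1.5, 1.3, 0, 5], [4.5, 4, 0, 13], [8.1, 7.1, 0, 21], [11.7, 10.2, 0, 29], [15.3, 13.3, 0, 37], [18.9, 16.5, 0, 45], [22.5, 19.7, 0, 53], [26.1, 22.9, 0, 61], [29.7, 26.1, 0, 69], [32.5, 28.5, 0, 77], [34.5, 30.2, 0, 85], [35, 30.7, 0, 93]]
  ]
}}

```text
time_s: 13.7
position: [0.4046, 0.1142, 0.1518]
tcp_rot: [-0.001, 0.894, 0.448, -0.002]
ft_force: [-1.4, -0.1, 0.0]
finger_gap: 0.023
```

Run:
```python
from h import *
shift([.3818,.2276,.12],-86.7)
```

```text
t 13.7 pos [0.4046 0.1142 0.1518] phi -36.78 shift cm [ 7.722 -8.605  3.19 ] turn 49.92 ft [-1.4 -0.1  0. ]
```

Call:
{"api": "send_rows", "payload": {
  "rows": [
    [[1.5, -1.5, 0, 8], [3, -3.4, 0, 16], [4.5, -5, 1, 24], [6, -6.6, 2, 32], [7, -7.8, 3, 40], [7.7, -8.6, 3.2, 48.3], [7.7, -8.6, 3.2, 48.3], [7.7, -8.6, 3.2, 48.3], [7.7, -8.6, 3.2, 48.3]]
  ]
}}

```text
time_s: 14.6
position: [0.3843, 0.2243, 0.1208]
tcp_rot: [0.0, 0.999, 0.046, -0.0]
ft_force: [0.0, -0.2, -1.4]
finger_gap: 0.0231
```

Run:
```python
from h import *
shift([.3818,.2276,.12],-86.7)
f=save('wrist','w11'); save('scene','scene11')
```

```text
t 14.6 pos [0.3843 0.2243 0.1208] phi -84.73 shift cm [-0.218 -0.353  0.08 ] turn 1.97 ft [ 0.  -0.2 -1.4]
```

View pics/w11.png

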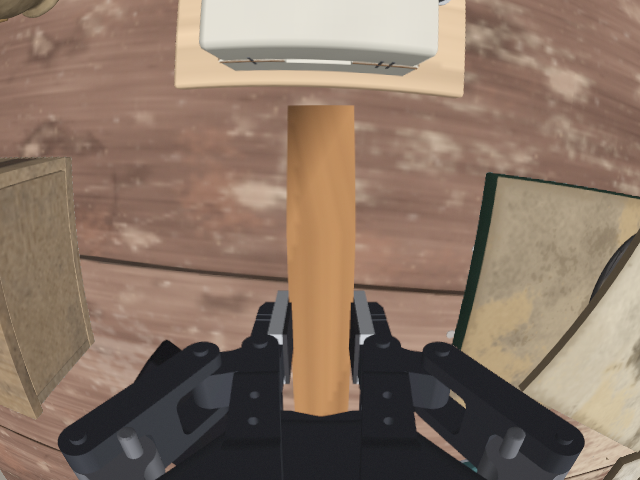

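View pics/scene11.png

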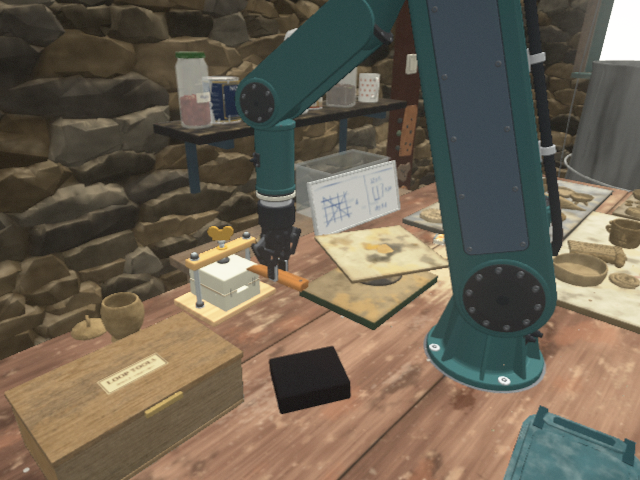

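Run:
```python
import cv2
a=cv2.imread('pics/w11.png')
cv2.imwrite('pics/z11.png',cv2.resize(a[0:120,165:475],(790,306),interpolation=cv2.INTER_CUBIC))
cv2.imwrite('pics/z11b.png',cv2.resize(a[30:120,260:380],(800,600),interpolation=cv2.INTER_CUBIC))
```

```text
(no output)
```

View pics/z11.png

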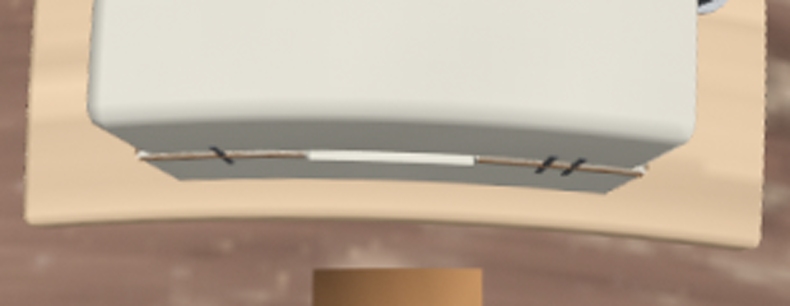

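View pics/z11b.png

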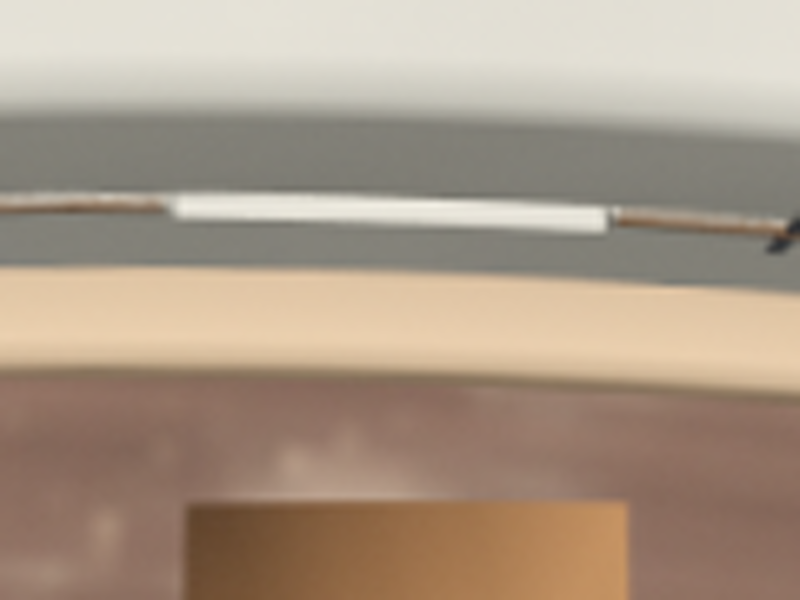

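Call:
{"api": "send_rows", "payload": {
  "rows": [
    [[0, 0, 0, 0], [0, 0, 0, 0], [0, 0, 0, 0]]
  ]
}}

```text
time_s: 15.0
position: [0.3846, 0.2247, 0.1211]
tcp_rot: [-0.0, 0.999, 0.045, 0.0]
ft_force: [-1.0, -0.2, -0.0]
finger_gap: 0.0227
```

Run:
```python
from h import *
shift([.3818,.2276,.12],-86.7)
f=save('wrist','w12')
shift([.3818,.2276,.12],-86.7)
a=f['color']
cv2.imwrite('pics/z12.png',cv2.resize(a[0:120,165:475],(790,306),interpolation=cv2.INTER_CUBIC))
cv2.imwrite('pics/z12b.png',cv2.resize(a[30:120,260:380],(800,600),interpolation=cv2.INTER_CUBIC))
```

```text
t 15.0 pos [0.3846 0.2247 0.1211] phi -84.89 shift cm [-0.25  -0.309  0.111] turn 1.81 ft [-1.  -0.2 -0. ]
t 15.05 pos [0.3845 0.2248 0.1211] phi -84.89 shift cm [-0.245 -0.304  0.107] turn 1.81 ft [ 0.4  0.4 -1.1]
```

View pics/z12.png

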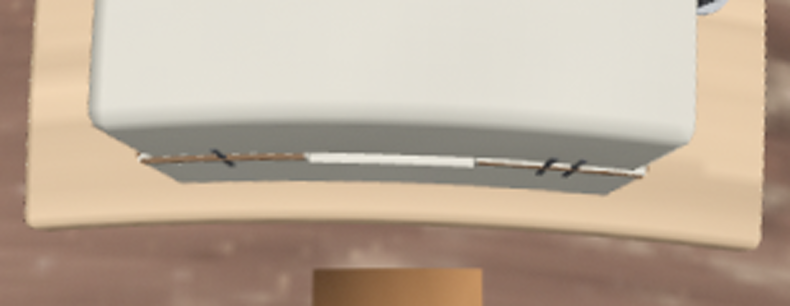

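View pics/z12b.png

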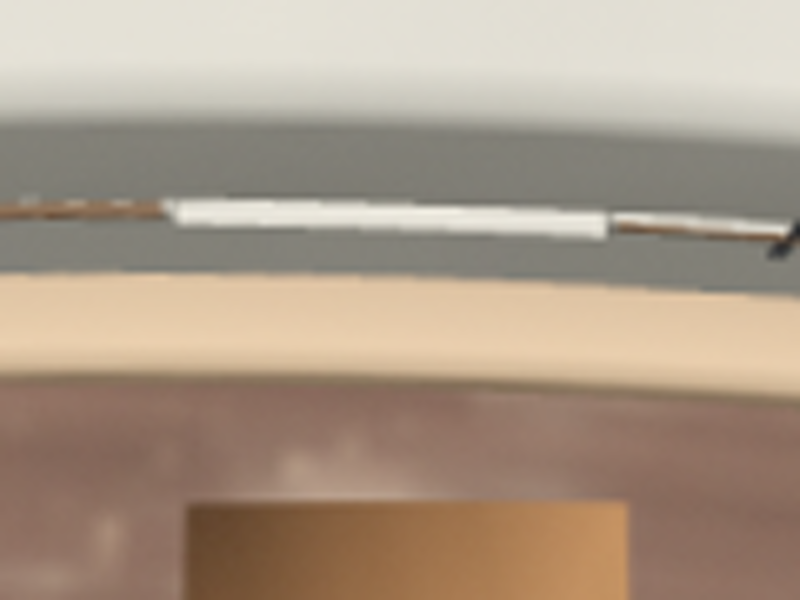

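Run:
```python
from fit import *
np.set_printoptions(precision=4,suppress=True)
f,s=pickle.load(open('pics/w12.pkl','rb'))
A=lambda u,v:(165+u/2.548,v/2.55); B=lambda u,v:(260+u/6.667,30+v/6.667)
ob=[((-65,55,58),A(138,155)),((-65,-55,58),A(645,173)),((-65,55,16),A(181,182)),((-65,-55,16),A(607,194)),((-75,100,16),A(25,224)),((-75,-100,16),A(761,248)),((-65,18,50),B(177,223)),((-65,-18,50),B(606,238)),((-65,18,58),B(165,200)),((-65,-18,58),B(606,212))]
for fz in (0,1):
    def r(q):
        dz=[0,0,q[3] if fz else 0]
        return (wproj(place(q,[o[0] for o in ob])+dz,s,f)-np.array([o[1] for o in ob])).ravel()
    q=least_squares(r,[.561,.238,.056]+([0] if fz else []),loss='soft_l1').x; print(q,np.degrees(q[2]),r(q).reshape(-1,2).round(1).tolist())
    print('notch',place(q,[(-65,0,50)])+[0,0,q[3] if fz else 0])
# wedge tip in tool frame, from w10/w12: edge px
qq=s['tcp_rot'];Rm=R.from_quat([qq[1],qq[2],qq[3],qq[0]]).as_matrix()
for z in (.0,.003,.006):   # tool-z height of the tip top edge above TCP plane
    P=[Rm.T@(wplane(uv,s['position'][2]+z,s,f)-s['position']) for uv in [(287.9,105.5),(354.2,105.3)]]
    print(z,P,np.linalg.norm(P[0]-P[1]))
```

```text
[0.5609 0.2396 0.0544] 3.11526898627418 [[0.5, 0.9], [-0.4, 0.1], [0.0, -0.7], [-1.4, -0.1], [-1.6, 0.5], [0.2, 0.4], [0.2, -1.1], [-0.4, -1.3], [0.8, 0.2], [0.8, 0.5]]
notch [[0.496 0.236 0.05 ]]
[0.5609 0.2396 0.0544 0.0001] 3.1143182615374037 [[0.4, 0.9], [-0.4, 0.1], [-0.0, -0.7], [-1.4, -0.1], [-1.7, 0.5], [0.2, 0.5], [0.2, -1.1], [-0.4, -1.3], [0.7, 0.2], [0.8, 0.5]]
notch [[0.496  0.236  0.0501]]
0.0 [array([ 0.0845, -0.0126,  0.    ]), array([ 0.0846,  0.0125, -0.    ])] 0.025165144744700118
0.003 [array([ 0.0844, -0.0124, -0.003 ]), array([ 0.0845,  0.0123, -0.003 ])] 0.024639366656068005
0.006 [array([ 0.0843, -0.0121, -0.006 ]), array([ 0.0843,  0.012 , -0.006 ])] 0.024113588567435906
```

Run:
```python
from h import *
shift([.3966,.2306,.0553],-86.88)
```

```text
t 15.05 pos [0.3845 0.2248 0.1211] phi -84.89 shift cm [ 1.256 -0.47   6.577] turn 1.99 ft [ 0.4  0.4 -1.1]
```

Call:
{"api": "send_rows", "payload": {
  "rows": [
    [[0, -0.47, 1, 2], [0, -0.47, 2.5, 2], [0, -0.47, 4.5, 2], [0.3, -0.47, 5.5, 2], [0.7, -0.47, 6.2, 2], [1.2, -0.47, 6.5, 2], [1.2, -0.47, 6.5, 2], [1.2, -0.47, 6.5, 2], [1.2, -0.47, 6.5, 2], [1.2, -0.47, 6.5, 2]]
  ]
}}

```text
time_s: 16.05
position: [0.3961, 0.2307, 0.0564]
tcp_rot: [-0.0, 1.0, 0.027, 0.0]
ft_force: [0.2, -1.0, -0.1]
finger_gap: 0.023
```

Run:
```python
from h import *
shift([.3966,.2306,.0553],-86.88)
f=save('wrist','w13')
shift([.3966,.2306,.0553],-86.88)
a=f['color']
cv2.imwrite('pics/z13.png',cv2.resize(a[0:120,165:475],(790,306),interpolation=cv2.INTER_CUBIC))
cv2.imwrite('pics/z13b.png',cv2.resize(a[30:120,260:380],(800,600),interpolation=cv2.INTER_CUBIC))
f=save('side','side13'); g=save('scene','scene13')
cv2.imwrite('pics/z13c.png',np.hstack([cv2.resize(g['color'][225:315,185:305],(480,360)),cv2.resize(f['color'][185:255,300:400],(300,360))]))
```

```text
t 16.05 pos [0.3961 0.2307 0.0564] phi -86.89 shift cm [0.053 0.013 0.107] turn -0.01 ft [ 0.2 -1.  -0.1]
t 16.1 pos [0.396  0.2307 0.0563] phi -86.89 shift cm [0.061 0.012 0.103] turn -0.01 ft [-0.1  0.5 -0.8]
```

View pics/z13b.png

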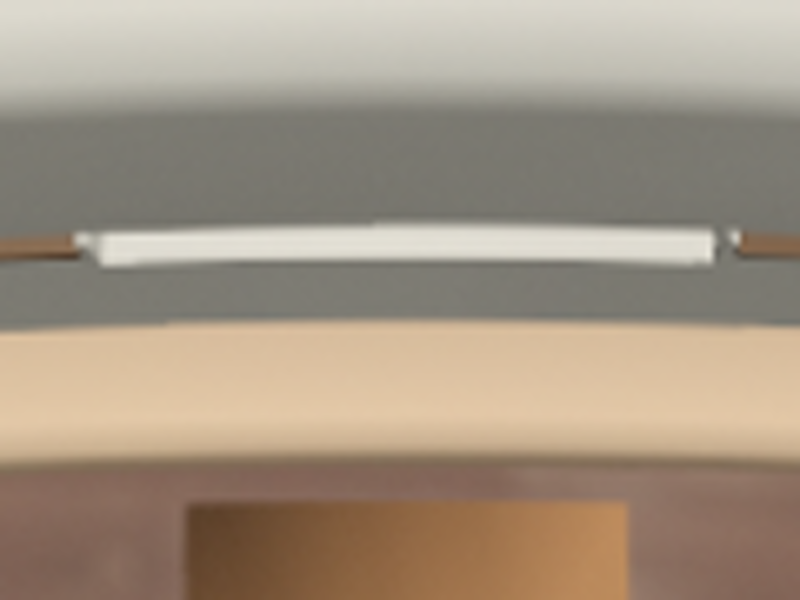

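View pics/z13.png

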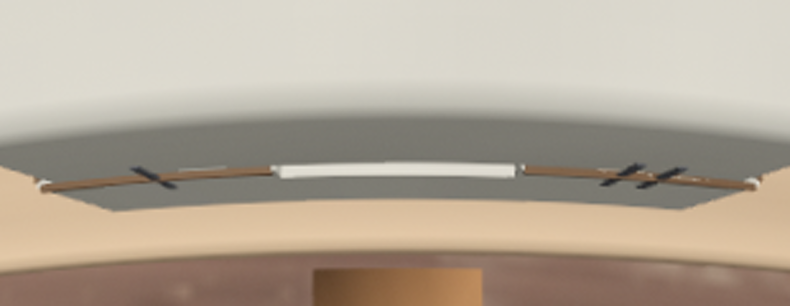

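View pics/z13c.png

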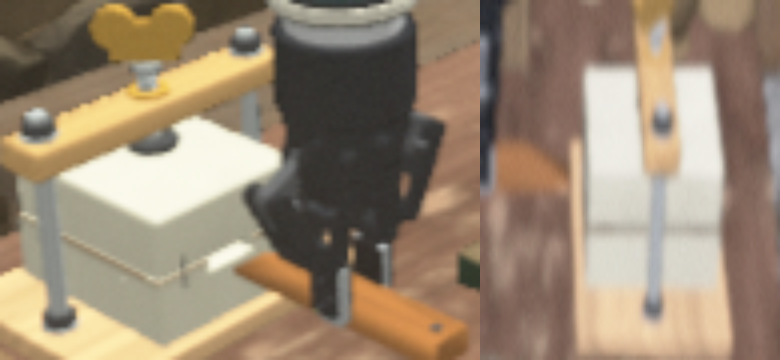

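Run:
```python
from fit import *
np.set_printoptions(precision=4,suppress=True)
f,s=pickle.load(open('pics/w13.pkl','rb'))
A=lambda u,v:(165+u/2.548,v/2.55); B=lambda u,v:(260+u/6.667,30+v/6.667)
ob=[((-65,55,58),A(40,183)),((-65,-55,58),A(757,183)),((-65,55,16),A(112,210)),((-65,-55,16),A(682,209)),((-65,18,50),B(99,266)),((-65,-18,50),B(715,265)),((-65,18,58),B(78,234)),((-65,-18,58),B(738,231))]
for fz in (0,1):
    def r(q):
        dz=[0,0,q[3] if fz else 0]
        return (wproj(place(q,[o[0] for o in ob])+dz,s,f)-np.array([o[1] for o in ob])).ravel()
    q=least_squares(r,[.561,.238,.056]+([0] if fz else []),loss='soft_l1').x; print(q,np.degrees(q[2]),r(q).reshape(-1,2).round(1).tolist())
    n=place(q,[(-65,0,50)])[0]+[0,0,q[3] if fz else 0]
    qq=s['tcp_rot'];Rm=R.from_quat([qq[1],qq[2],qq[3],qq[0]]).as_matrix()
    print('notch',n,'in tool',Rm.T@(n-s['position']))
```

```text
[0.5608 0.2397 0.0559] 3.204167017755079 [[-0.3, 0.9], [-0.1, 0.6], [1.5, -0.5], [-1.0, -0.4], [0.9, -1.6], [-0.5, -1.5], [1.6, 0.4], [-1.3, 0.8]]
notch [0.4959 0.236  0.05  ] in tool [0.1001 0.0001 0.0064]
[0.5607 0.2397 0.0559 0.0011] 3.2020711927475434 [[-1.4, 1.0], [0.7, 0.6], [0.8, -0.4], [-0.5, -0.3], [0.4, -1.6], [-0.3, -1.5], [1.0, 0.3], [-1.1, 0.7]]
notch [0.4958 0.2361 0.0511] in tool [0.1    0.     0.0053]
```

Call:
{"api": "send_rows", "payload": {
  "rows": [
    [[0.4, 0, 0.1, 0], [0.8, 0, 0.1, 0], [1.2, 0, 0.1, 0], [1.6, 0, 0.1, 0], [2.0, 0, 0.1, 0], [2.4, 0, 0.1, 0], [2.4, 0, 0.1, 0], [2.4, 0, 0.1, 0]]
  ]
}}

```text
time_s: 17.0
position: [0.4199, 0.2319, 0.0549]
tcp_rot: [0.0, 1.0, 0.027, -0.0]
ft_force: [0.3, 0.4, -1.4]
finger_gap: 0.023
```

Run:
```python
from h import *
f=save('wrist','w14')
shift([.3966,.2306,.0553],-86.88)
a=f['color']
cv2.imwrite('pics/z14b.png',cv2.resize(a[30:120,260:380],(800,600),interpolation=cv2.INTER_CUBIC))
```

```text
t 17.05 pos [0.4197 0.2319 0.0549] phi -86.9 shift cm [-2.317  0.    -0.037] turn -0.02 ft [ 0.7  0.  -0.8]
```

View pics/z14b.png

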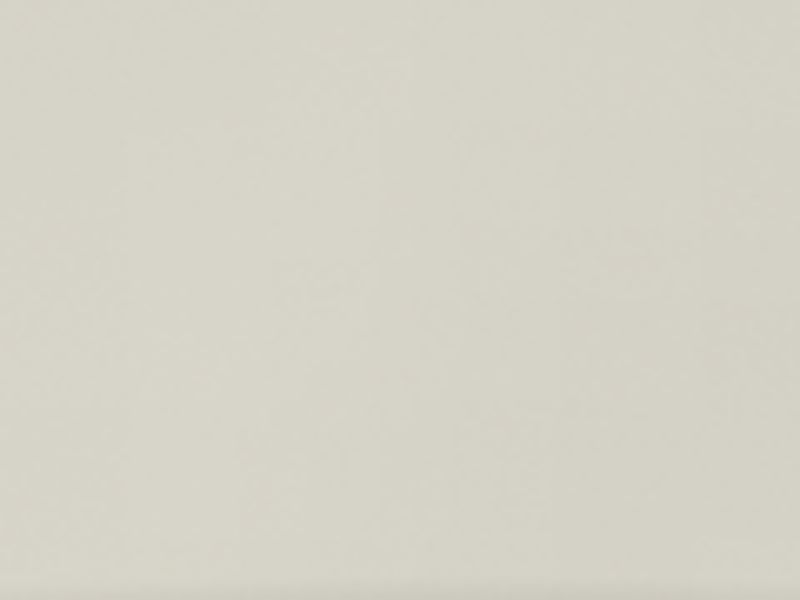

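Call:
{"api": "send_rows", "payload": {
  "rows": [
    [[0, 0, 0.05, 0], [0, 0, 0.05, 0], [0, 0, 0.1, 0], [0, 0, 0.1, 0], [0, 0, 0.1, 0]]
  ]
}}

```text
time_s: 17.55
position: [0.4199, 0.2319, 0.054]
tcp_rot: [0.0, 1.0, 0.027, -0.0]
ft_force: [0.3, -0.4, -0.7]
finger_gap: 0.0227
```

Call:
{"api": "send_rows", "payload": {
  "rows": [
    [[0, 0, 0.05, 0], [0, 0, 0.1, 0], [0, 0, 0.1, 0], [0, 0, 0.1, 0]]
  ]
}}

```text
time_s: 17.95
position: [0.4199, 0.232, 0.0531]
tcp_rot: [-0.0, 1.0, 0.027, -0.0]
ft_force: [-1.2, -0.9, 1.5]
finger_gap: 0.023
```

Call:
{"api": "send_rows", "payload": {
  "rows": [
    [[0, 0, 0.05, 0], [0, 0, 0.05, 0], [0, 0, 0.05, 0], [0, 0, 0.05, 0]]
  ]
}}

```text
time_s: 18.35
position: [0.4198, 0.2319, 0.0526]
tcp_rot: [0.0, 1.0, 0.027, -0.0]
ft_force: [-2.6, -0.6, 4.9]
finger_gap: 0.0233
```

Run:
```python
from h import *
s=state(); print(s['ft_force'],s['wrist_torque'],s['position'])
g=save('side','side15'); s=state(); print(s['ft_force'],s['wrist_torque'])
g=save('scene','scene15'); s=state(); print(s['ft_force'],s['wrist_torque'])
cv2.imwrite('pics/z15.png',cv2.resize(g['color'][225:315,185:305],(800,600),interpolation=cv2.INTER_CUBIC))
```

```text
[-2.63684278 -0.61095787  4.92142334] [-0.05910969 -0.01881504 -0.00623829] [0.41984884 0.23193956 0.05255106]
[-2.08604588  1.02336285  4.12307147] [-0.06205668 -0.01951351 -0.00822446]
[-2.96507698 -0.04653184  3.32027499] [-0.05263489 -0.0089865  -0.04602555]
```

View pics/z15.png

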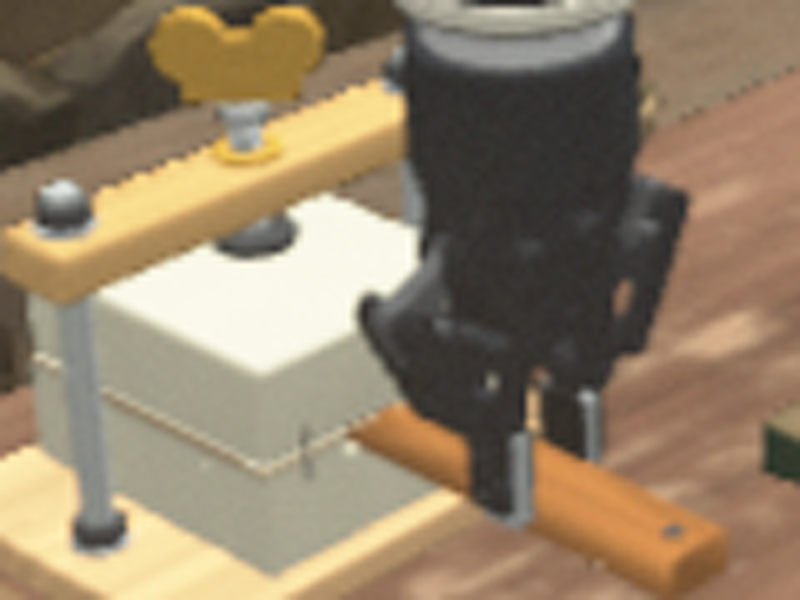

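Call:
{"api": "send_rows", "payload": {
  "rows": [
    [[0.1, 0, 0, 0], [0.2, 0, 0, 0], [0.3, 0, 0, 0], [0.4, 0, 0, 0], [0.4, 0, 0, 0]]
  ]
}}

```text
time_s: 18.95
position: [0.4227, 0.2318, 0.0524]
tcp_rot: [0.0, 1.0, 0.027, -0.001]
ft_force: [-4.1, -0.3, 7.0]
finger_gap: 0.0231
```

Call:
{"api": "send_rows", "payload": {
  "rows": [
    [[0.05, 0, 0, 0], [0.1, 0, 0, 0], [0.1, 0, 0, 0]]
  ]
}}

```text
time_s: 19.25
position: [0.4234, 0.2318, 0.0523]
tcp_rot: [0.0, 1.0, 0.027, -0.001]
ft_force: [-5.8, -0.8, 7.0]
finger_gap: 0.0228
```

Call:
{"api": "send_rows", "payload": {
  "rows": [
    [[0.05, 0, 0, 0], [0.1, 0, 0, 0], [0.1, 0, 0, 0]]
  ]
}}

```text
time_s: 19.55
position: [0.4243, 0.2319, 0.0523]
tcp_rot: [0.0, 1.0, 0.027, -0.001]
ft_force: [-5.2, -0.9, 6.8]
finger_gap: 0.0228
```

Call:
{"api": "send_rows", "payload": {
  "rows": [
    [[0.05, 0, 0, 0], [0.1, 0, 0, 0], [0.1, 0, 0, 0]]
  ]
}}

```text
time_s: 19.85
position: [0.4252, 0.2319, 0.0523]
tcp_rot: [0.0, 1.0, 0.027, -0.002]
ft_force: [-5.2, -0.1, 7.7]
finger_gap: 0.023
```

Call:
{"api": "send_rows", "payload": {
  "rows": [
    [[0.05, 0, 0, 0], [0.1, 0, 0, 0], [0.1, 0, 0, 0]]
  ]
}}

```text
time_s: 20.15
position: [0.4262, 0.2319, 0.0523]
tcp_rot: [0.0, 1.0, 0.027, -0.002]
ft_force: [-5.7, -0.7, 7.9]
finger_gap: 0.0231
```

Call:
{"api": "send_rows", "payload": {
  "rows": [
    [[0.05, 0, 0, 0], [0.1, 0, 0, 0], [0.1, 0, 0, 0]]
  ]
}}

```text
time_s: 20.45
position: [0.4269, 0.232, 0.0523]
tcp_rot: [0.0, 1.0, 0.027, -0.002]
ft_force: [-6.8, -1.2, 7.9]
finger_gap: 0.0229
```

Call:
{"api": "send_rows", "payload": {
  "rows": [
    [[0, 0, -0.04, 0], [0, 0, -0.04, 0], [0, 0, -0.04, 0], [0, 0, -0.04, 0]]
  ]
}}

```text
time_s: 20.85
position: [0.427, 0.232, 0.0526]
tcp_rot: [0.0, 1.0, 0.027, -0.002]
ft_force: [-6.2, 0.2, 7.2]
finger_gap: 0.0231
```

Call:
{"api": "send_rows", "payload": {
  "rows": [
    [[0.05, 0, 0, 0], [0.1, 0, 0, 0], [0.1, 0, 0, 0]]
  ]
}}

```text
time_s: 21.15
position: [0.4272, 0.2319, 0.0525]
tcp_rot: [0.001, 1.0, 0.027, -0.002]
ft_force: [-7.8, 0.7, 8.2]
finger_gap: 0.023
```

Call:
{"api": "send_rows", "payload": {
  "rows": [
    [[0.05, 0, 0, 0], [0.1, 0, 0, 0], [0.1, 0, 0, 0]]
  ]
}}

```text
time_s: 21.45
position: [0.4273, 0.2318, 0.0524]
tcp_rot: [0.001, 1.0, 0.027, -0.003]
ft_force: [-9.6, 0.9, 8.7]
finger_gap: 0.0227
```

Call:
{"api": "send_rows", "payload": {
  "rows": [
    [[0.05, 0, 0, 0], [0.1, 0, 0, 0], [0.1, 0, 0, 0]]
  ]
}}

```text
time_s: 21.75
position: [0.4274, 0.2318, 0.0523]
tcp_rot: [0.001, 1.0, 0.027, -0.004]
ft_force: [-11.1, 1.0, 9.3]
finger_gap: 0.0231
```

Call:
{"api": "send_rows", "payload": {
  "rows": [
    [[0.05, 0, 0, 0], [0.1, 0, 0, 0], [0.1, 0, 0, 0]]
  ]
}}

```text
time_s: 22.05
position: [0.4282, 0.2317, 0.0523]
tcp_rot: [0.001, 1.0, 0.027, -0.004]
ft_force: [-11.9, 0.8, 11.5]
finger_gap: 0.023
```

Run:
```python
from h import *
s=state(); print(s['ft_force'],s['wrist_torque'],s['position'],s['tcp_rot'])
g=save('side','side16'); f=save('scene','scene16'); w=save('wrist','w16')
a=cv2.imread('pics/scene15.png');b=f['color']
cv2.imwrite('pics/z16.png',np.vstack([cv2.resize(x[225:315,185:265],(530,596))[250:550] for x in (a,b)]))
a=cv2.imread('pics/side15.png');b=g['color']
cv2.imwrite('pics/z16s.png',np.hstack([cv2.resize(x[180:260,320:390],(400,457),interpolation=cv2.INTER_CUBIC) for x in (a,b)]))
```

```text
[-11.94086168   0.79816141  11.54116047] [0.04406775 1.2344082  0.09882026] [0.42819655 0.23165513 0.05228714] [ 8.97966856e-04  9.99623794e-01  2.70946172e-02 -4.16481924e-03]
```

View pics/z16.png

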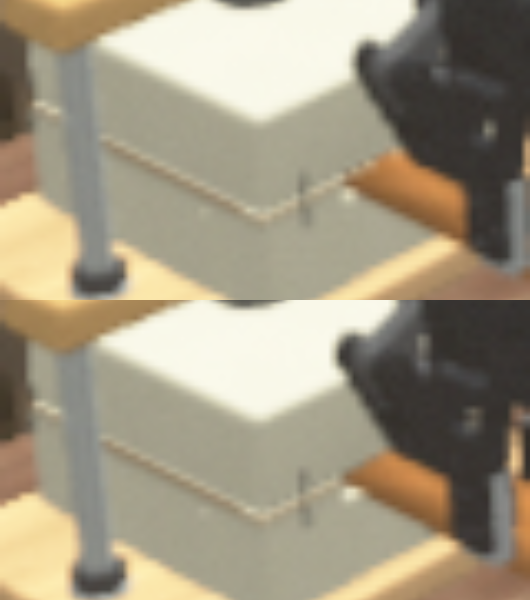

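View pics/z16s.png

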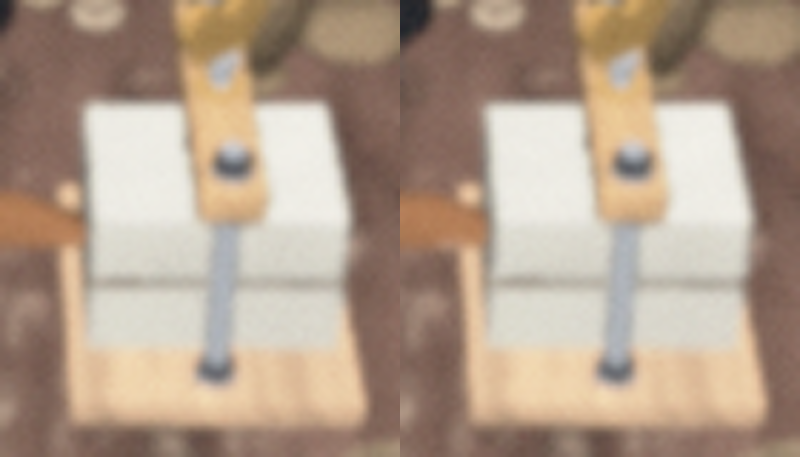

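View pics/w16.png

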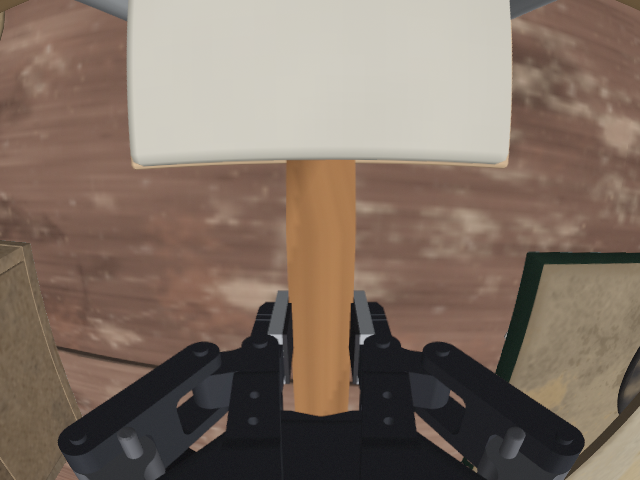

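Call:
{"api": "send_rows", "payload": {
  "rows": [
    [[0, 0, -0.04, 0], [0, 0, -0.08, 0], [0, 0, -0.08, 0], [0, 0, -0.08, 0]]
  ]
}}

```text
time_s: 22.6
position: [0.4291, 0.2317, 0.053]
tcp_rot: [0.001, 1.0, 0.027, -0.003]
ft_force: [-8.8, -0.7, 6.0]
finger_gap: 0.0231
```

Call:
{"api": "send_rows", "payload": {
  "rows": [
    [[0.05, 0, 0, 0], [0.1, 0, 0, 0], [0.1, 0, 0, 0]]
  ]
}}

```text
time_s: 22.9
position: [0.4293, 0.2317, 0.0529]
tcp_rot: [0.001, 1.0, 0.027, -0.004]
ft_force: [-10.5, -0.8, 8.8]
finger_gap: 0.0231
```

Call:
{"api": "send_rows", "payload": {
  "rows": [
    [[0.05, 0, -0.02, 0], [0.1, 0, -0.03, 0], [0.15, 0, -0.04, 0], [0.2, 0, -0.04, 0], [0.2, 0, -0.04, 0]]
  ]
}}

```text
time_s: 23.4
position: [0.4313, 0.2317, 0.0531]
tcp_rot: [0.001, 1.0, 0.027, -0.004]
ft_force: [-9.8, -0.6, 5.8]
finger_gap: 0.0232
```

Call:
{"api": "send_rows", "payload": {
  "rows": [
    [[0.05, 0, -0.02, 0], [0.1, 0, -0.02, 0], [0.15, 0, -0.02, 0], [0.2, 0, -0.02, 0], [0.2, 0, -0.02, 0]]
  ]
}}

```text
time_s: 23.9
position: [0.4335, 0.2318, 0.0533]
tcp_rot: [0.001, 1.0, 0.027, -0.004]
ft_force: [-9.5, -0.4, 4.2]
finger_gap: 0.023
```

Call:
{"api": "send_rows", "payload": {
  "rows": [
    [[0.05, 0, 0, 0], [0.1, 0, 0, 0], [0.15, 0, 0, 0], [0.2, 0, 0, 0], [0.2, 0, 0, 0]]
  ]
}}

```text
time_s: 24.4
position: [0.4354, 0.2319, 0.0533]
tcp_rot: [0.001, 1.0, 0.027, -0.004]
ft_force: [-9.7, -0.7, 5.8]
finger_gap: 0.0229
```

Call:
{"api": "send_rows", "payload": {
  "rows": [
    [[0.05, 0, 0, 0], [0.1, 0, 0, 0], [0.15, 0, 0, 0], [0.2, 0, 0, 0], [0.2, 0, 0, 0]]
  ]
}}

```text
time_s: 24.9
position: [0.4374, 0.232, 0.0533]
tcp_rot: [0.001, 1.0, 0.027, -0.004]
ft_force: [-9.9, -0.3, 5.3]
finger_gap: 0.023
```

Run:
```python
from h import *
s=state(); print(s['time_s'],s['ft_force'],s['wrist_torque'],s['position'],s['tcp_rot'])
g=save('side','side17'); f=save('scene','scene17'); w=save('wrist','w17')
a=cv2.imread('pics/scene15.png');b=f['color']
cv2.imwrite('pics/z17.png',np.hstack([cv2.resize(x[250:315,185:250],(400,400),interpolation=cv2.INTER_CUBIC) for x in (a,b)]))
a=cv2.imread('pics/side15.png');b=g['color']
cv2.imwrite('pics/z17s.png',np.hstack([cv2.resize(x[180:260,320:390],(400,457),interpolation=cv2.INTER_CUBIC) for x in (a,b)]))
```

```text
24.9 [-9.92940136 -0.31879282  5.34847864] [-0.0379128   1.21335742  0.00538183] [0.43737964 0.2319811  0.053312  ] [ 0.00102469  0.99962466  0.0270586  -0.00416142]
```

View pics/z17.png

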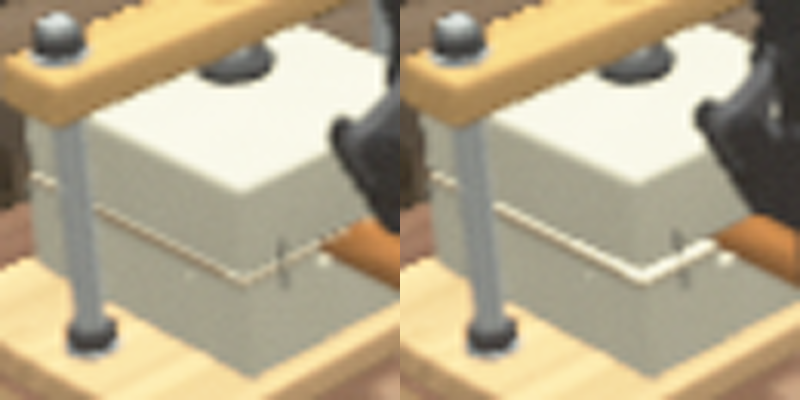

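View pics/z17s.png

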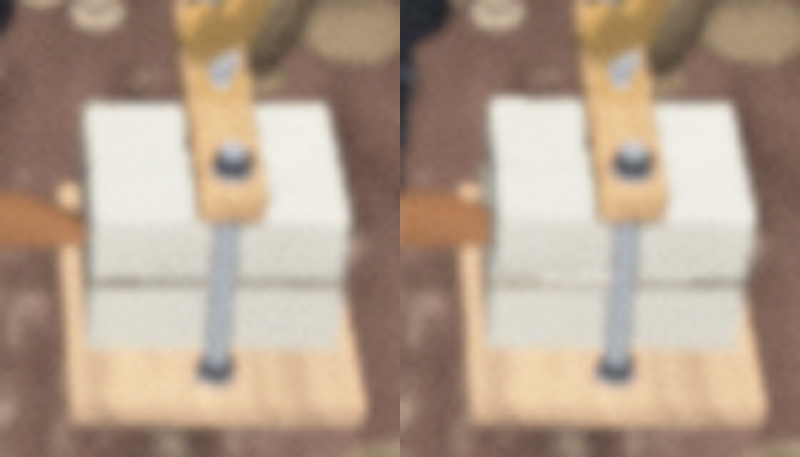

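View pics/w17.png

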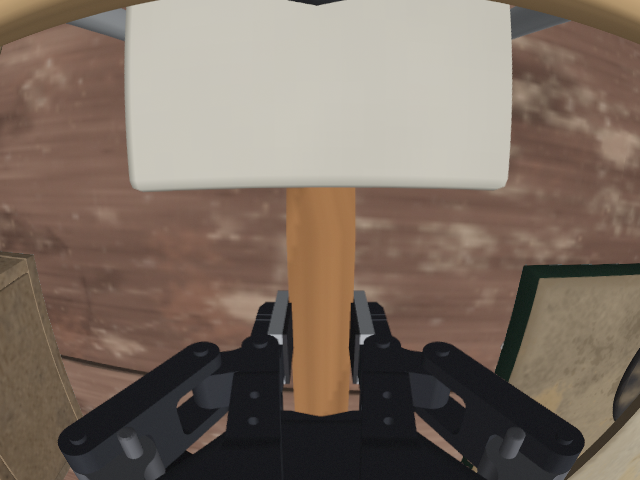

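Call:
{"api": "send_rows", "payload": {
  "rows": [
    [[0.05, 0, 0, 0], [0.1, 0, 0, 0], [0.15, 0, 0, 0], [0.2, 0, 0, 0], [0.2, 0, 0, 0]]
  ]
}}

```text
time_s: 25.55
position: [0.4394, 0.2321, 0.0533]
tcp_rot: [0.001, 1.0, 0.027, -0.004]
ft_force: [-10.2, -0.4, 6.6]
finger_gap: 0.023
```

Call:
{"api": "send_rows", "payload": {
  "rows": [
    [[-0.1, 0, 0, 0], [-0.15, 0, 0, 0], [-0.15, 0, 0, 0], [-0.15, 0, 0, 0], [-0.15, 0, 0, 0], [-0.15, 0, 0, 0], [-0.15, 0, 0, 0], [-0.15, 0, 0, 0]]
  ]
}}

```text
time_s: 26.35
position: [0.4394, 0.2322, 0.0535]
tcp_rot: [0.001, 1.0, 0.027, -0.003]
ft_force: [-6.0, -0.6, 3.4]
finger_gap: 0.0232
```

Run:
```python
from h import *
s=state(); print(s['time_s'],s['ft_force'],s['wrist_torque'],s['position'],s['tcp_rot'])
g=save('side','side18'); f=save('scene','scene18')
a=cv2.imread('pics/scene15.png');b=f['color']
cv2.imwrite('pics/z18.png',np.hstack([cv2.resize(x[250:315,185:250],(400,400),interpolation=cv2.INTER_CUBIC) for x in (a,b)]))
# vertical shift of the upper half's near top corner / back-left top corner between frames by phase/template correlation
def sh(A,B,x,y,w,h):
    P=lambda I:cv2.resize(cv2.cvtColor(I[y-4:y+h+4,x-4:x+w+4],cv2.COLOR_BGR2GRAY),None,fx=16,fy=16,interpolation=cv2.INTER_CUBIC)
    T=P(A)[64:-64,64:-64]; m=cv2.matchTemplate(P(B),T,cv2.TM_CCOEFF_NORMED); _,v,_,l=cv2.minMaxLoc(m); return (l[0]-64)/16,(l[1]-64)/16,v
print('front top corner',sh(a,b,216,272,18,14)); print('seam',sh(a,b,217,290,14,10))
F=f; P=lambda p:cv2.projectPoints(np.array(p,float).reshape(-1,1,3),F['rvec'],F['tvec'],F['intrinsics'],None)[0].reshape(-1,2)
c=.5607+np.cos(.0555)*-.065-np.sin(.0555)*.055; d=.2397+np.sin(.0555)*-.065+np.cos(.0555)*.055
print(P([(c,d,.098),(c,d,.102),(c+.001,d,.098)]))
for n in (15,17,18):
    I=cv2.imread(f'pics/side{n}.png')
I0=cv2.imread('pics/side15.png');I1=g['color']
print('side front top',sh(I0,I1,332,212,14,10),'side back top',sh(I0,I1,372,212,12,10))
```

```text
26.35 [-5.97963268 -0.64213803  3.37031759] [-0.20475933  0.75121802 -0.03567547] [0.43936211 0.23217746 0.05348095] [ 8.71464934e-04  9.99627979e-01  2.71069478e-02 -2.89110189e-03]
front top corner (-1.1875, -1.5625, 0.9967969655990601)
seam (-0.4375, -0.3125, 0.635673999786377)
[[223.02139666 280.02082992]
 [222.8872328  278.450411  ]
 [222.74750929 279.86957438]]
side front top (0.9375, -0.6875, 0.9859496355056763) side back top (1.0, 0.0625, 0.9993329048156738)
```

View pics/z18.png

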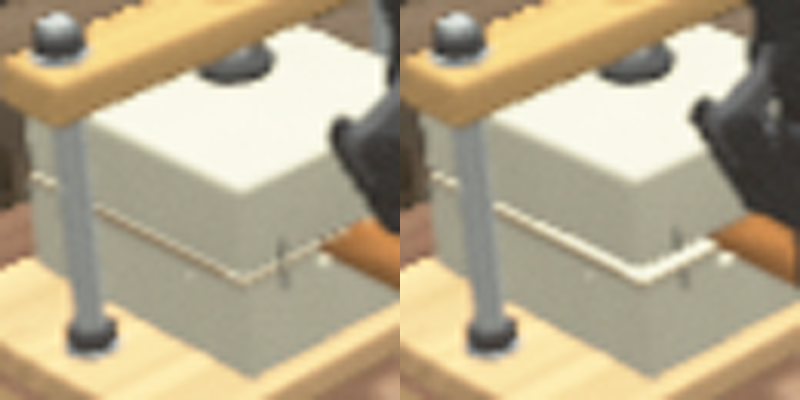

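Call:
{"api": "send_rows", "payload": {
  "rows": [
    [[0.1, 0, 0, 0], [0.15, 0, 0, 0], [0.2, 0, 0, 0], [0.25, 0, 0, 0], [0.3, 0, 0, 0], [0.35, 0, 0, 0], [0.4, 0, 0, 0], [0.4, 0, 0, 0]]
  ]
}}

```text
time_s: 27.25
position: [0.4417, 0.2322, 0.0533]
tcp_rot: [0.001, 1.0, 0.027, -0.004]
ft_force: [-9.9, -1.1, 6.9]
finger_gap: 0.0228
```

Call:
{"api": "send_rows", "payload": {
  "rows": [
    [[-0.1, 0, 0, 0], [-0.15, 0, 0, 0], [-0.15, 0, 0, 0], [-0.15, 0, 0, 0], [-0.15, 0, 0, 0], [-0.15, 0, 0, 0]]
  ]
}}

```text
time_s: 27.85
position: [0.4417, 0.2323, 0.0535]
tcp_rot: [0.001, 1.0, 0.027, -0.003]
ft_force: [-6.9, -1.6, 3.8]
finger_gap: 0.0227
```

```bash
cat > meas.py <<'E'
from fit import *
import sys
s=state(); print(s['time_s'],s['ft_force'].round(2),s['wrist_torque'].round(2),s['position'].round(4),s['tcp_rot'].round(4),s['finger_gap'])
n=sys.argv[1]; 
G=lambda nm,k:[grab_frame(nm)['color'].astype(np.float32) for _ in range(k)]
im={k:np.mean(G(k,3),0).astype(np.uint8) for k in('scene','side')}
for k in im: cv2.imwrite(f'pics/{k}{n}.png',im[k])
ref={k:cv2.imread(f'pics/{k}15.png') for k in im}
def sh(A,B,x,y,w,h):
    P=lambda I:cv2.resize(cv2.cvtColor(I[y-4:y+h+4,x-4:x+w+4],cv2.COLOR_BGR2GRAY),None,fx=16,fy=16,interpolation=cv2.INTER_CUBIC)
    T=P(A)[64:-64,64:-64]; m=cv2.matchTemplate(P(B),T,cv2.TM_CCOEFF_NORMED); _,v,_,l=cv2.minMaxLoc(m); return np.array([(l[0]-64)/16,(l[1]-64)/16]),v
C=[.5608,.2397,.0559]
feats=[('scene',(-65,55,98)),('side',(-65,-55,98)),('side',(65,-55,98)),('side',(-65,55,98)),('side',(65,55,98))]
obs=[]
for k,p in feats:
    u=proj(k,place(C,[p]))[0]; x,y=np.round(u).astype(int)-6
    d,v=sh(ref[k],im[k],x,y,12,12); ok=v>.95; obs.append((k,p,d,v)); print(k,p,u.round(1),d,round(v,3))
def up(q,p): # q: slide x,y, tilt, lift of back edge
    a=q[2]; x,z=p[0]-65,p[2]-58; c,s_=np.cos(a),np.sin(a)
    return (65+c*x+s_*z+q[0], p[1]+q[1], 58-s_*x+c*z)
def r(q):
    return np.concatenate([ (proj(k,place(C,[up(q,p)]))-proj(k,place(C,[p])))[0]-d for k,p,d,v in obs if v>.93])
R_=least_squares(r,[0,0,.02],loss='soft_l1',f_scale=.3); q=R_.x; print('slide x,y mm',q[:2],'tilt',q[2],'front gap mm',130*np.sin(q[2]),r(q).round(2))
E
python3 meas.py 19
```

```text
27.85 [-6.89 -1.64  3.83] [-0.22  0.83 -0.03] [0.4417 0.2323 0.0535] [ 9.000e-04  9.996e-01  2.710e-02 -3.000e-03] 0.022717632923483916
scene (-65, 55, 98) [223. 280.] [-1.0625 -1.9375] 0.999
side (-65, -55, 98) [335.7 216.7] [ 1.     -0.6875] 0.978
side (65, -55, 98) [381.4 217. ] [1.0625 0.    ] 0.999
side (-65, 55, 98) [334.3 196.4] [ 1.     -1.0625] 0.998
side (65, 55, 98) [377.  196.7] [1.    0.125] 0.999
slide x,y mm [ 1.88926375 -0.20244427] tilt 0.027375239509930115 front gap mm 3.5583366589647127 [ 0.12  0.08  0.12 -0.3  -0.01  0.05  0.04  0.11 -0.01 -0.08]
```

Call:
{"api": "send_rows", "payload": {
  "rows": [
    [[0, 0, 0, 0], [0, 0, 0, 0], [0, 0, 0, 0], [0, 0, 0, 0], [0, 0, 0, 0], [0, 0, 0, 0], [0, 0, 0, 0], [0, 0, 0, 0]]
  ]
}}

```text
time_s: 28.95
position: [0.4417, 0.2323, 0.0535]
tcp_rot: [0.001, 1.0, 0.027, -0.003]
ft_force: [-6.0, -1.4, 4.3]
finger_gap: 0.0228
```

```bash
python3 meas.py 20
python3 - <<'E'
from h import *
w=save('wrist','w20')
a=cv2.imread('pics/scene20.png')[220:315,170:310]; cv2.imwrite('pics/z20.png',cv2.resize(a,(800,543),interpolation=cv2.INTER_CUBIC))
E
```

```text
28.95 [-6.   -1.43  4.26] [-0.2   0.83 -0.04] [0.4417 0.2323 0.0535] [ 9.000e-04  9.996e-01  2.710e-02 -3.000e-03] 0.02284307775054423
scene (-65, 55, 98) [223. 280.] [-1.0625 -1.9375] 0.999
side (-65, -55, 98) [335.7 216.7] [ 1.   -0.75] 0.978
side (65, -55, 98) [381.4 217. ] [1.0625 0.    ] 0.999
side (-65, 55, 98) [334.3 196.4] [ 1.     -1.0625] 0.998
side (65, 55, 98) [377.  196.7] [1.    0.125] 0.999
slide x,y mm [ 1.87465665 -0.18248892] tilt 0.027609448520355486 front gap mm 3.5887723245479446 [ 0.12  0.08  0.12 -0.25 -0.01  0.05  0.04  0.09 -0.02 -0.08]
```

View pics/z20.png

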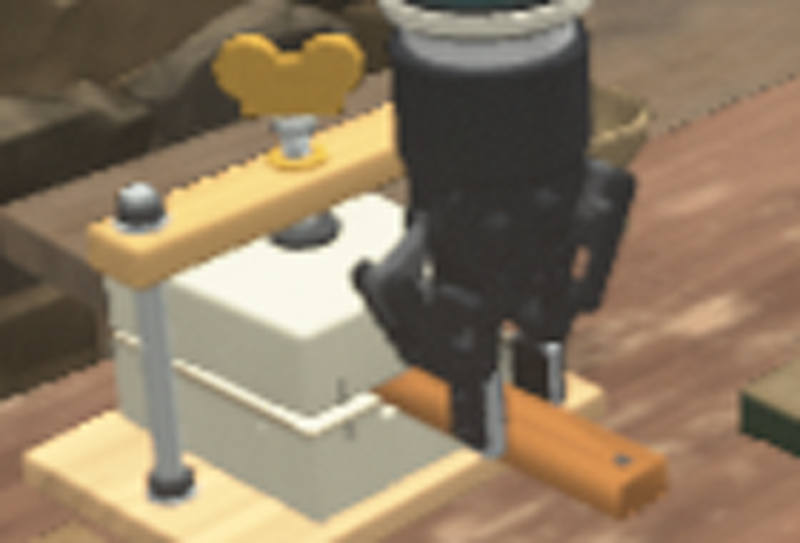

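View pics/w20.png

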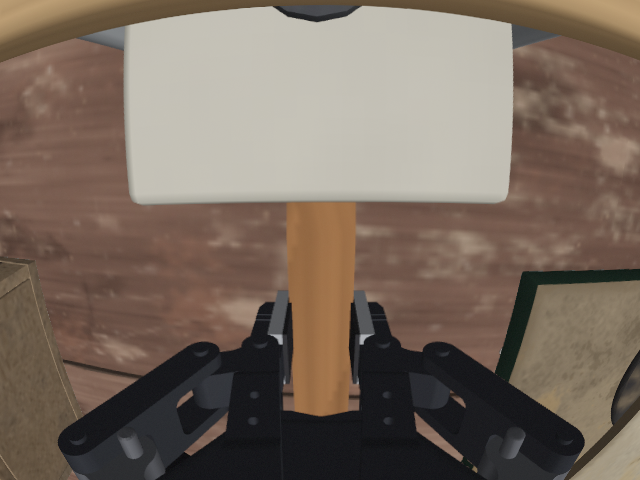

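The scene view shows the seam open at the front, tapering to closed at the back, with the wedge in the notch. The wrist view shows the wedge centred under the upper half's front edge at (321,203), with the fingers well clear of it. Nothing has moved since the last measurement, so I'm handing in.

```bash
python3 -c "
from plant import job_done; print(job_done())"
```

```text
the job is handed in; nothing more can be done
None
```

The mould is propped open by the wedge, still held in the gripper, and the job was handed in at about 29 s of the allowed 69 s. I got no verdict on whether it passed.

- **Screw:** I backed it off 200° (about 3.5 rad) in a single grip rather than in part turns. The wing stayed lined up with the fingers, so it did not slip, and its foot now stands clear of the mould.
- **Wedge:** I gripped it by the handle, lined it up with the notch in the wrist camera and lowered it onto the notch floor. I then pushed it in until the front lifted. The tip is about 30 mm into the notch, judged from the arm's position.
- **Final checks:** In the camera images the front gap is 3.6 mm and the back edge is still down. The upper half has slid about 1.9 mm towards the back and 0.2 mm sideways. The wedge depth would give a gap of about 4.2 mm, so the two disagree slightly, but both are within 2–7 mm. The pose and forces held steady, with about 6 N of push along the wedge and the fingers closed at 22.8 mm on it.
- **Disagreement along the way:** Early fits, from the fixed cameras and from wrist pictures probably taken while the arm was still settling, put the clamp about 5 mm too low. Later wrist pictures with the arm at rest, and contact with the notch floor, agreed with the stated heights, so I used those.
- **Not measured:** The arm never came near the jar or the cups, but I did not measure their positions at the end.

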